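# Put the stray amber bottles back in their trays after a perfume workshop

### The arm

A 6-joint arm with a two-finger parallel gripper is mounted at the origin on the work surface. World frame = base frame: x ahead of the robot, y to its left, z up, the work surface at z = 0. Lengths are in m, angles in rad, forces in N, time in s.
With the tool pointing down it reaches from about 0.25 to 0.725 m from the base axis. Payload 4 kg.
Tool frame: the origin (TCP) lies on the centre line of the jaws, within the pads' length; the fingertips stand 17 mm ahead of it and the grasp point (between the pads) lies 2 mm behind it; z points along the fingers, x is the direction in which the jaws open and shut, and the axes are right-handed (so a half turn about z gives the same grasp; the last joint's range is limited). The gripper opens to 85 mm and grips with 20 to 120 N. Pads are 22 mm wide; open, the fingers measure 114 mm over their backs; the gripper's body (76 mm by 85 mm) begins 54 mm behind the grasp point. The pads swing forward as they close: fully open they stand 13 mm farther back than shut.
Start: joints at [1.236, 0.241, 0.005, 1.335, 0, 1.571], TCP at [0.164, 0.472, 0.248] pointing down, gripper open.
Joint ranges: [-2.72, 2.72], [-1.05, 1.87], [-1.09, 1.28], [-1.99, 2.15], [-1.42, 1.44], [-3.14, 3.14]. Speed limits (rad/s): [2.79, 2.79, 3.14, 3.14, 3.14, 3.14].

### API

Orientations are given as a unit quaternion [x, y, z, w].
In Python, from workcell import bot gives the robot as it stands.
- The arm moves only by the tool jog_arm, never from a script. Its arguments are lists of equal length, an entry for each row: "jaw": the closure, from 0 (fully open) to 1 (shut); "linear": the shift along the tool's x, y, z in m, a list of three; "delta_rot": the turn, a rotation vector about the tool's x, y, z in degrees, a list of three. A call has exactly 8 rows; each row is the pose to reach, as a shift and turn from the pose commanded when the call began, along the tool's axes at that moment; what a row does not reach only later rows make up. A row lasts 1/12 s, in which the tool goes at most 41.7 mm and 7.16 degrees, less where a joint would pass 70% of its speed; a pose out of reach is approached as far as the arm can. A call with a gripper value outside its range is refused whole. The fingers move at their own pace and stop on an object; the grip force is fixed at half the most. Time passes only in rows, so rows that repeat a pose let the fingers close, or fill a call up. It gives the time, the measured TCP pose, the force and the opening at its end, in the units of the state.
- bot.get_obs(): the state, without advancing time (a new reading comes with each control period).
- bot.camera(name): name is "side" or "top" or "wrist"; returns (picture, depth): 384x512x3 uint8, red, green, blue; 384x512 float32, m along the optical axis (not along the pixel's ray), 0 where there is no reading.
- bot.calibration(name): a dict with "fovy" (degrees; the focal length in pixels is half the picture's height over the tangent of half this angle, whatever the lens; pixels are square), "cx", "cy" (the principal point, pixels), "origin" and "orientation" of the camera in the world. Camera axes: x right, y down, z forward; pixel columns grow to the right and rows downward; lengths in m; the calibration is good to about 2 mm. The wrist camera is an equidistant fisheye: a pixel r from the principal point sees the ray r / f radians off the axis. A picture is of the moment at which its call begins: read the wrist's pose just before it. calibration takes no time and is no camera call; for the wrist camera it gives the pose at the moment of the call.
- bot.job_done(): hands the job in, once; it reports no verdict.
The state is a dict: "clock": time; "joint_pos": joint angles; "joint_vel": joint speeds; "tau": joint torques, N m; "eef_pos": TCP position; "tool_rot": TCP orientation; "ft_force": force on the tool from outside, world axes, zero at the start; "ft_torque": the same for the moment, N m; "grip_width": finger opening in m.
Only numpy, scipy, OpenCV 4.12 (cv2) and the standard library are available. Lean on these libraries where they do the work, as an engineer would, in place of code of your own. Each camera call takes 0.05 s, during which the arm holds its last target.

### The job

The perfume workshop is over: four stray amber containers (a small vial, a dropper bottle, a big bottle and a wide jar) stand on the cloth between the robot and the four wooden trays. Put each one back, upright, into the empty cell of the tray that holds its own kind; it is glass, so set it down without dropping or tipping it, and do not push hard against the trays or the glass standing in them. Leave the clear spray flacon and the glass beaker where they are.

Things in the scene. Friction and masses are not known exactly. Their poses are not given: they have to be found in the camera images.
- vial: Loose small amber glass vial with white screw cap: 25 mm across, 58 mm tall; straight glass up to 39 mm, cap 20 mm across from 44 mm up. 30 g. Stands upright; origin at the centre of its underside, z up; round, so its yaw means nothing.
- dropper: Loose amber dropper bottle: 33 mm across, 100 mm tall; straight glass up to 60 mm, white collar 20 mm across from 67 to 81 mm, above it a slim dark rubber bulb 15 mm across (the only kind with a bulb). 75 g. Stands upright; origin at the centre of its underside, z up; round, so its yaw means nothing.
- bottle: Loose big amber bottle with narrow white screw cap: 47 mm across, 113 mm tall; straight glass up to 87 mm, cap 20 mm across from 97 mm up. 190 g. Stands upright; origin at the centre of its underside, z up; round, so its yaw means nothing.
- jar: Loose squat wide-mouth amber jar: 50 mm across, 50 mm tall, the white lid as wide as the jar (upper 17 mm). 120 g. Stands upright; origin at the centre of its underside, z up; round, so its yaw means nothing.
- vial_tray: Fixed low wooden tray for small vials: one row of three square cells, each 41 mm wide inside, walls 6 mm thick and 18 mm high over the table, cell floor 5 mm over the table. Origin on the table under the centre of the EMPTY cell, which is the end cell nearest the robot; the row runs away from it along the tray's +x, and two fixed small vials of 25 mm by 58 mm fill the other cells, their centres at x = 47 and 94 mm. y is across the row.
- dropper_tray: Fixed low wooden tray for dropper bottles: one row of three square cells, each 49 mm wide inside, walls 6 mm thick and 18 mm high over the table, cell floor 5 mm over the table. Origin on the table under the centre of the EMPTY cell, which is the end cell nearest the robot; the row runs away from it along the tray's +x, and two fixed dropper bottles of 33 mm by 100 mm fill the other cells, their centres at x = 55 and 110 mm. y is across the row.
- bottle_tray: Fixed low wooden tray for big bottles: one row of three square cells, each 63 mm wide inside, walls 6 mm thick and 18 mm high over the table, cell floor 5 mm over the table. Origin on the table under the centre of the EMPTY cell, which is the end cell nearest the robot; the row runs away from it along the tray's +x, and two fixed big bottles of 47 mm by 113 mm fill the other cells, their centres at x = 69 and 138 mm. y is across the row.
- jar_tray: Fixed low wooden tray for wide jars: one row of three square cells, each 66 mm wide inside, walls 6 mm thick and 18 mm high over the table, cell floor 5 mm over the table. Origin on the table under the centre of the EMPTY cell, which is the end cell nearest the robot; the row runs away from it along the tray's +x, and two fixed wide jars of 50 mm by 50 mm fill the other cells, their centres at x = 72 and 144 mm. y is across the row.
- flacon: Bystander: clear glass spray flacon, flat block 28 x 46 mm (x, y), 62 mm tall, with an aluminium cap 21 mm across, 90 mm tall in all. Loose. Origin at the centre of its underside.
- beaker: Bystander: small empty clear glass beaker, 54 mm across, 65 mm tall. Loose. Origin at the centre of its underside.
Not all that is in view belongs to the job. What is shaped like the dropper_tray but turquoise is not meant.

How it is judged:
At the end, for the whole second after the job is handed in: Each amber container stands upright (within 7 deg), at rest, on the floor of the empty cell of the tray of its kind (centre within 12 mm of the cell centre along and across the tray, underside within 4 mm of the floor height); flacon and beaker upright, within 20 mm of their start (x of vial in the frame of vial_tray between -0.012 and 0.012 m and y of vial in the frame of vial_tray between -0.012 and 0.012 m and z of vial in the frame of vial_tray between 0.001 and 0.009 m and angle between each of vial, dropper, bottle, jar's own z axis and vertical below 0.12 rad and linear speed of each of vial, dropper, bottle, jar below 0.02 m/s and x of dropper in the frame of dropper_tray between -0.012 and 0.012 m and y of dropper in the frame of dropper_tray between -0.012 and 0.012 m and z of dropper in the frame of dropper_tray between 0.001 and 0.009 m and x of bottle in the frame of bottle_tray between -0.012 and 0.012 m and y of bottle in the frame of bottle_tray between -0.012 and 0.012 m and z of bottle in the frame of bottle_tray between 0.001 and 0.009 m and x of jar in the frame of jar_tray between -0.012 and 0.012 m and y of jar in the frame of jar_tray between -0.012 and 0.012 m and z of jar in the frame of jar_tray between 0.001 and 0.009 m and distance of each of flacon, beaker from where it was at the start of the episode below 0.02 m and angle between each of flacon, beaker's own z axis and vertical below 0.15 rad); the robot touches nothing.
It fails at once if the flacon or the beaker is shifted by more than 20 mm or tipped (distance of any of flacon, beaker from where it was at the start of the episode above 0.02 m or angle between any of flacon, beaker's own z axis and vertical above 0.5 rad).
It fails at once if one of the four amber containers is laid over (tilted more than 60 degrees) (angle between any of vial, dropper, bottle, jar's own z axis and vertical above 1.05 rad).
It fails at once if a container is dropped: it moves faster than 0.6 m/s without being held (a fall of about 2 cm) ((linear speed of vial above 0.6 m/s and contact force between vial and the fingers below 0.05 N) or (linear speed of dropper above 0.6 m/s and contact force between dropper and the fingers below 0.05 N) or (linear speed of bottle above 0.6 m/s and contact force between bottle and the fingers below 0.05 N) or (linear speed of jar above 0.6 m/s and contact force between jar and the fingers below 0.05 N)).
It fails at once if the robot pushes with more than 40 N on a tray or the glass standing in it (contact force between any of vial_tray, dropper_tray, bottle_tray, jar_tray and the fingers above 40 N or contact force between any of vial_tray, dropper_tray, bottle_tray, jar_tray and the arm above 40 N).
It also fails if it takes over 104 s, if anything falls off the work surface, if the arm or the gripper's body presses on something with over 40 N, if the wrist force passes 120 N, or if a joint passes its speed limit or range.

## Working session

There is one attempt and no reset: what is moved stays moved. The work goes in short steps, Python scripts to look and compute and a tool call to move; the robot and the scene stay as the last step left them, time stands still between calls to the robot, and variables do not carry over. Pictures are saved under pics/ and viewed, and the job is handed in when it is done.

Besides the shell and the picture viewer there is one more tool, called after "Call:" by a JSON object that holds its "name" and its "arguments", one argument or row to a line. jog_arm: Moves the arm, as the interface text tells. Its arguments: {"type":"object","properties":{"jaw":{"type":"array","items":{"type":"number"}},"linear":{"type":"array","items":{"type":"array","items":{"type":"number"}}},"delta_rot":{"type":"array","items":{"type":"array","items":{"type":"number"}}}},"required":["jaw","linear","delta_rot"]}

```bash
mkdir -p pics; ls
cat > h.py <<'E'
import numpy as np, cv2
from workcell import bot
from scipy.spatial.transform import Rotation as R
E
python3 - <<'E'
from h import *
o=bot.get_obs(); print(o)
for n in ("side","top","wrist"):
    c=bot.calibration(n); print(n,c)
    p,d=bot.camera(n); cv2.imwrite(f"pics/{n}0.png",p[:,:,::-1]); np.savez(f"{n}0.npz",p=p,d=d)
    print(d.min(),d.max())
E
```

```text
pics
{'clock': 0.0, 'joint_pos': array([ 1.23597247e+00,  2.41395422e-01,  3.68505444e-03,  1.33520103e+00,
       -2.26744453e-06,  1.57079768e+00]), 'joint_vel': array([ 2.22448548e-04, -3.16562533e-05,  1.50139698e-05, -1.90955361e-03,
       -7.13112668e-04,  2.34116792e-03]), 'tau': array([ 1.01290198e-04, -3.72313535e+01,  2.52408725e+01,  1.69300823e-02,
        4.79121707e-05,  5.45788140e-06]), 'eef_pos': array([0.16409964, 0.4716522 , 0.24740675]), 'tool_rot': array([ 8.15046811e-01,  5.79394147e-01, -8.61282797e-04,  6.13654773e-04]), 'ft_force': array([ 0.55031255, -0.29360223, -0.02429414]), 'ft_torque': array([ 0.02171112, -0.03246659,  0.01978128]), 'grip_width': 0.08520126520155821}
side {'fovy': 51.63288330683631, 'cx': 260.02678493621187, 'cy': 187.95779845536302, 'origin': array([ 0.33559181, -0.6322312 ,  0.76313547]), 'orientation': array([ 0.93270778, -0.02947868,  0.01463968, -0.35912794])}
0.0 3.2599185
top {'fovy': 48.933503788597505, 'cx': 251.68278586324755, 'cy': 195.90599442406403, 'origin': array([0.24886082, 0.01112356, 1.30968649]), 'orientation': array([-0.69771816,  0.71415781, -0.0449749 ,  0.03384158])}
0.0 2.2269204
wrist {'fovy': 65.70646984690485, 'cx': 256.02799083129315, 'cy': 197.46326909521986, 'origin': array([0.0958213 , 0.49442014, 0.37344121]), 'orientation': array([0.80645538, 0.57392622, 0.08158941, 0.11654005])}
0.0 1.4680791
```

View pics/top0.png

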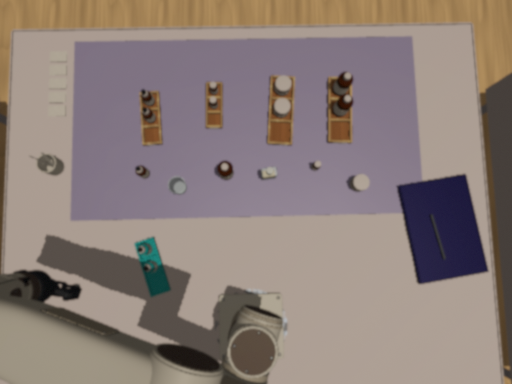

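View pics/side0.png

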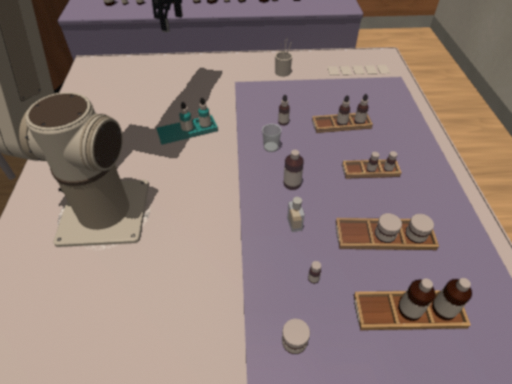

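View pics/wrist0.png

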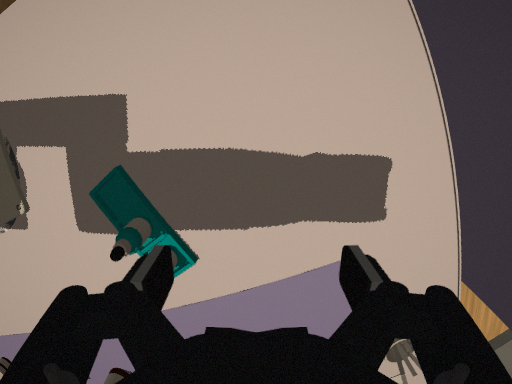

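```bash
cat >> h.py <<'E'
def K(n):
    c=bot.calibration(n); f=192/np.tan(np.radians(c['fovy']/2)); return c,f
def ray(n,uv,c=None):
    if c is None: c=bot.calibration(n)
    f=192/np.tan(np.radians(c['fovy']/2)); uv=np.atleast_2d(np.asarray(uv,float))
    x=(uv[:,0]-c['cx'])/f; y=(uv[:,1]-c['cy'])/f
    if n=='wrist':
        r=np.hypot(x,y)+1e-9; s=np.sin(r)/r; v=np.c_[x*s,y*s,np.cos(r)]
    else: v=np.c_[x,y,np.ones(len(x))]
    return np.asarray(c['origin']),R.from_quat(c['orientation']).apply(v)
def onz(n,uv,z,c=None):
    o,v=ray(n,uv,c); t=(z-o[2])/v[:,2]; return o+v*t[:,None]
def proj(n,P,c=None):
    if c is None: c=bot.calibration(n)
    f=192/np.tan(np.radians(c['fovy']/2))
    q=R.from_quat(c['orientation']).inv().apply(np.atleast_2d(P)-c['origin'])
    if n=='wrist':
        h=np.hypot(q[:,0],q[:,1])+1e-9; th=np.arctan2(h,q[:,2]); return np.c_[c['cx']+f*th*q[:,0]/h,c['cy']+f*th*q[:,1]/h]
    return np.c_[c['cx']+f*q[:,0]/q[:,2],c['cy']+f*q[:,1]/q[:,2]]
E
python3 - <<'E'
from h import *
t=cv2.imread('pics/top0.png'); 
cv2.imwrite('pics/t1.png',cv2.resize(t[60:210,120:260],None,fx=5,fy=4*1.0*1.0) if 0 else cv2.resize(t[65:205,125:260],None,fx=4.2,fy=4.2,interpolation=cv2.INTER_CUBIC))
cv2.imwrite('pics/t2.png',cv2.resize(t[65:205,250:385],None,fx=4.2,fy=4.2,interpolation=cv2.INTER_CUBIC))
E
```

```text
(no output)
```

View pics/t1.png

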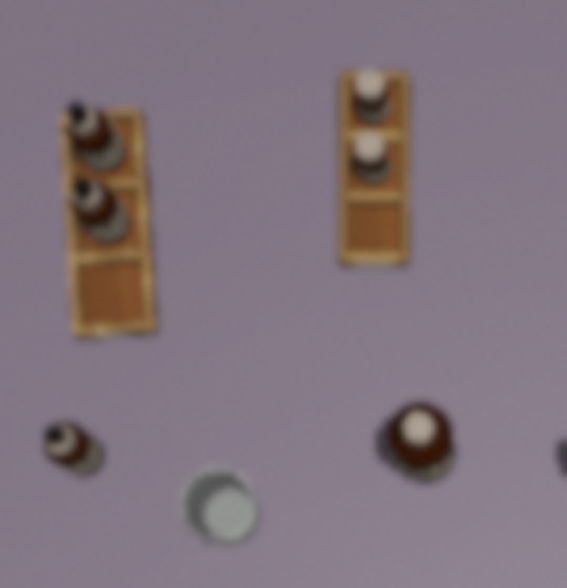

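View pics/t2.png

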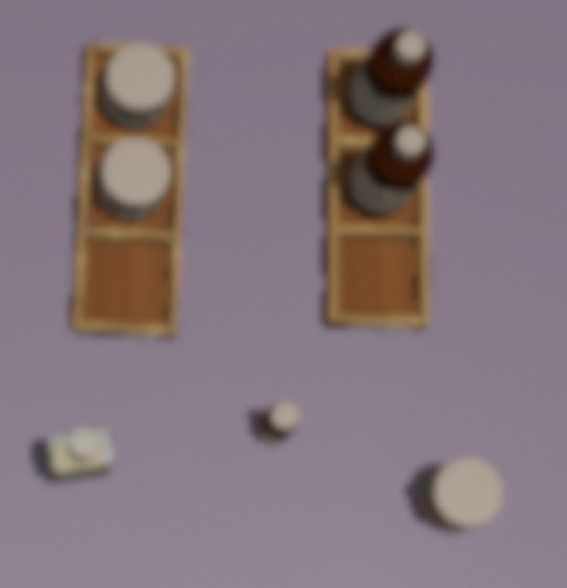

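```bash
cat > m1.py <<'E'
from h import *
t=cv2.imread('pics/top0.png')
f=lambda p,o:((np.array(p)+.5)/4.2-.5)+np.array([o,65])
corn={'dropper':([(77,331),(152,325),(75,261),(147,255)],125),'vial':([(345,259),(405,259),(345,195),(405,195)],125),
'jar':([(79,325),(172,327),(84,232),(180,235)],250),'bottle':([(332,320),(424,319),(333,231),(424,229)],250)}
for k,(c,o) in corn.items():
    P=onz('top',f(c,o),.018); 
    m=P.mean(0); ax=(P[2]+P[3]-P[0]-P[1])[:2]; print(k,'tray',m.round(4),'yaw',np.degrees(np.arctan2(ax[1],ax[0])).round(1),'size',np.linalg.norm(P[0]-P[1]).round(3),np.linalg.norm(P[0]-P[2]).round(3), 'side px',proj('side',m).round(1))
# caps
hsv=cv2.cvtColor(t,cv2.COLOR_BGR2HSV)
def cap(name,box,z,r):
    x0,y0,x1,y1=box; s=t[y0:y1,x0:x1].astype(int); g=s.min(2)
    m=(g>145)&(s[...,2]-s[...,0]>-8)
    m=m.astype(np.uint8); n,l,st,ce=cv2.connectedComponentsWithStats(m)
    for i in range(1,n):
        if st[i,4]>8: 
            c=ce[i]+[x0,y0]; print(name,c.round(2),st[i,4],'exp area',(np.pi*r*r*(422/(1.31-z))**2).__round__(1),onz('top',c,z)[0].round(4))
cap('vial',(305,155,330,175),.058,.01)
cap('bottle',(212,155,236,182),.113,.01)
cap('jar',(345,170,376,195),.05,.025)
cap('dropper',(130,160,155,180),.081,.01)
cap('trayjars',(270,70,298,120),.055,.025)
cap('trayvials',(200,75,225,112),.063,.01)
cap('traybot',(330,65,360,115),.118,.01)
cap('flac',(255,160,280,182),.09,.01)
E
python3 m1.py
python3 - <<'E'
import cv2
t=cv2.imread('pics/side0.png')
cv2.imwrite('pics/s1.png',cv2.resize(t[85:245,255:455],None,fx=4,fy=3.6 if 0 else 3.7,interpolation=cv2.INTER_CUBIC))
cv2.imwrite('pics/s2.png',cv2.resize(t[190:360,270:475],None,fx=3.5,fy=3.5,interpolation=cv2.INTER_CUBIC))
E
```

```text
dropper tray [0.5935 0.2971 0.018 ] yaw 2.9 size 0.056 0.053 side px [[324.2 121.2]]
vial tray [0.6401 0.1018 0.018 ] yaw -0.8 size 0.045 0.049 side px [[354.2 166.5]]
jar tray [ 0.5955 -0.1056  0.018 ] yaw -5.7 size 0.069 0.071 side px [[355.3 230.5]]
bottle tray [ 0.5956 -0.2928  0.018 ] yaw -3.0 size 0.069 0.068 side px [[376.5 306.6]]
jar [361.91 181.68] 158 exp area 220.2 [ 0.4255 -0.3451  0.05  ]
trayjars [283.66 107.59] 32 exp area 222.0 [ 0.6595 -0.115   0.055 ]
flac [271.68 169.93] 57 exp area 37.6 [ 0.4605 -0.0702  0.09  ]
```

View pics/s1.png

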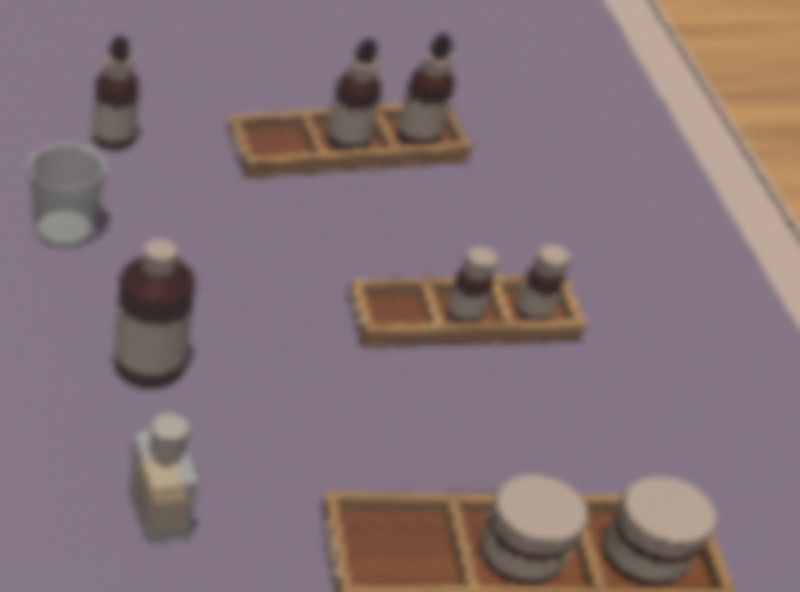

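View pics/s2.png

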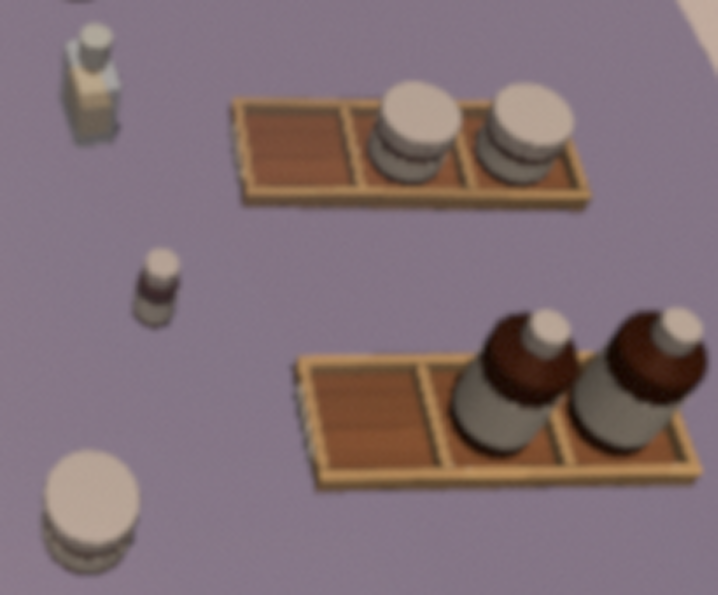

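```bash
cat > m2.py <<'E'
from h import *
T=lambda p,o:((np.atleast_2d(p)+.5)/4.2-.5)+np.array([o,65])
S1=lambda p:((np.atleast_2d(p)+.5)/np.array([4,3.7])-.5)+np.array([255,85])
S2=lambda p:((np.atleast_2d(p)+.5)/3.5-.5)+np.array([270,190])
for k,tp,sp,z in [('bottle',T((419,426),125),S1((161,248)),.113),('jar',T((467,493),250),S2((92,489)),.05),('vial',T((285,415),250),S2((163,259)),.058),('dropper',T((54,437),125),S1((121,45)),.096),
 ('flac',T((82,444),250),S2((97,36)),.09)]:
    print(k,onz('top',tp,z)[0].round(4),onz('side',sp,z)[0].round(4))
print('beaker base',onz('top',T((230,514),125),.0)[0].round(3), onz('side',S1((66,228)),.0)[0].round(3))
for k,sp in [('dropper',S1([(236,121),(246,163),(312,115),(324,160)])),('vial',S1([(357,284),(366,335),(429,284),(439,334)])),('jar',S2([(239,104),(247,193),(347,104),(360,193)])),('bottle',S2([(305,363),(323,475),(425,363),(445,470)]))]:
    P=onz('side',sp,.018); m=P.mean(0); ax=(P[2]+P[3]-P[0]-P[1])[:2]; print(k,m.round(4),np.degrees(np.arctan2(ax[1],ax[0])).round(1),np.linalg.norm(P[0]-P[1]).round(3),np.linalg.norm(P[0]-P[2]).round(3))
E
python3 m2.py
```

```text
bottle [0.4708 0.067  0.113 ] [0.4697 0.0669 0.113 ]
jar [ 0.4246 -0.3417  0.05  ] [ 0.425  -0.3416  0.05  ]
vial [ 0.483  -0.2112  0.058 ] [ 0.4827 -0.2113  0.058 ]
dropper [0.4716 0.3201 0.096 ] [0.4733 0.3165 0.096 ]
flac [ 0.4595 -0.0627  0.09  ] [ 0.4603 -0.0658  0.09  ]
beaker base [0.428 0.214 0.   ] [ 0.428  0.215 -0.   ]
dropper [0.5935 0.2918 0.018 ] 2.4 0.054 0.059
vial [0.6383 0.096  0.018 ] -2.8 0.052 0.049
jar [ 0.5936 -0.1089  0.018 ] -3.5 0.072 0.073
bottle [ 0.5946 -0.2968  0.018 ] -2.4 0.067 0.07
```

Call:
{"name": "jog_arm", "arguments": {
  "jaw": [0, 0, 0, 0, 0, 0, 0, 0],
  "linear": [
    [-0.044, 0.34, 0],
    [-0.044, 0.34, 0],
    [-0.044, 0.34, 0],
    [-0.044, 0.34, 0],
    [-0.044, 0.34, 0],
    [-0.044, 0.34, 0],
    [-0.044, 0.34, 0],
    [-0.044, 0.34, 0]
  ],
  "delta_rot": [
    [0, 0, -19.2],
    [0, 0, -19.2],
    [0, 0, -19.2],
    [0, 0, -19.2],
    [0, 0, -19.2],
    [0, 0, -19.2],
    [0, 0, -19.2],
    [0, 0, -19.2]
  ]
}}

```text
clock: 0.82
eef_pos: [0.4519, 0.3279, 0.248]
tool_rot: [0.707, 0.707, -0.0, -0.0]
ft_force: [1.0, 1.1, -0.6]
grip_width: 0.0855
```

```bash
cat > look.py <<'E'
from h import *
import sys
o=bot.get_obs(); c=bot.calibration('wrist'); p,d=bot.camera('wrist')
M=R.from_quat(o['tool_rot']).as_matrix()
print(o['clock'],o['eef_pos'].round(4),'q',o['joint_pos'].round(3),'F',o['ft_force'].round(2),'w',round(o['grip_width'],4)); print('toolx',M[:,0].round(3),'z',M[:,2].round(3))
n=sys.argv[1]; cv2.imwrite(f'pics/{n}.png',cv2.resize(p[:,:,::-1],None,fx=1.5,fy=1.5,interpolation=cv2.INTER_CUBIC))
np.savez(f'{n}.npz',p=p,d=d,**c)
E
python3 look.py w1
```

```text
0.8167 [0.4519 0.3279 0.248 ] q [0.628 0.358 0.166 1.379 0.    0.627] F [ 1.    1.08 -0.56] w 0.0855
toolx [-0.  1. -0.] z [-0.001 -0.    -1.   ]
```

View pics/w1.png

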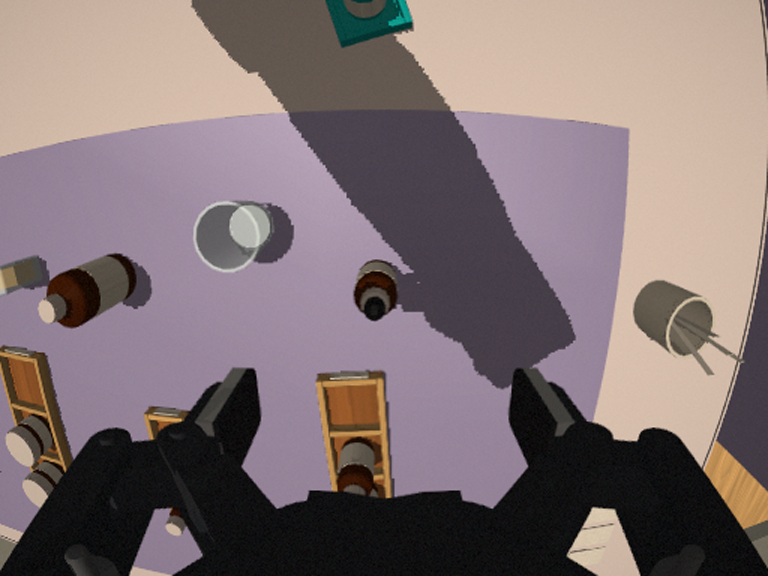

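```bash
cat > wz.py <<'E'
from h import *
def W(n,pts,z):
    c=dict(np.load(n+'.npz')); pts=(np.atleast_2d(pts)+.5)/1.5-.5
    return onz('wrist',pts,z,c)
def tray(n,pts):
    P=W(n,pts,.018); m=P.mean(0); ax=(P[2]+P[3]-P[0]-P[1])[:2]; print('tray',m.round(4),np.degrees(np.arctan2(ax[1],ax[0])).round(1),np.linalg.norm(P[0]-P[1]).round(3),np.linalg.norm(P[0]-P[2]).round(3))
E
python3 - <<'E'
from wz import *
tray('w1',[(321,378),(382,376),(328,434),(386,430)])
print('drop',W('w1',(374,308),.098),'collar',W('w1',(375,292),.081), 'base', W('w1',(378,272),.0))
E
```

```text
tray [0.5883 0.2992 0.018 ] 3.3 0.055 0.061
drop [[0.46828868 0.32009245 0.098     ]] collar [[0.46227861 0.32043211 0.081     ]] base [[0.46723793 0.32135779 0.        ]]
```

Call:
{"name": "jog_arm", "arguments": {
  "jaw": [0, 0, 0, 0, 0, 0, 0, 0],
  "linear": [
    [0, 0, 0.03],
    [0, 0, 0.06],
    [0, 0, 0.08],
    [0, 0, 0.08],
    [0, 0, 0.08],
    [0, 0, 0.08],
    [0, 0, 0.08],
    [0, 0, 0.08]
  ],
  "delta_rot": [
    [0, 0, 0],
    [0, 0, 0],
    [0, 0, 0],
    [0, 0, 0],
    [0, 0, 0],
    [0, 0, 0],
    [0, 0, 0],
    [0, 0, 0]
  ]
}}

```text
clock: 1.53
eef_pos: [0.4513, 0.3302, 0.1702]
tool_rot: [0.707, 0.707, 0.002, 0.0]
ft_force: [0.6, -0.1, -0.9]
grip_width: 0.0853
```

```bash
python3 look.py w2
```

```text
1.5333 [0.4513 0.3302 0.1702] q [0.632 0.398 0.019 1.188 0.    0.631] F [ 0.63 -0.13 -0.91] w 0.0853
toolx [-0.001  1.     0.002] z [ 0.003  0.002 -1.   ]
```

View pics/w2.png

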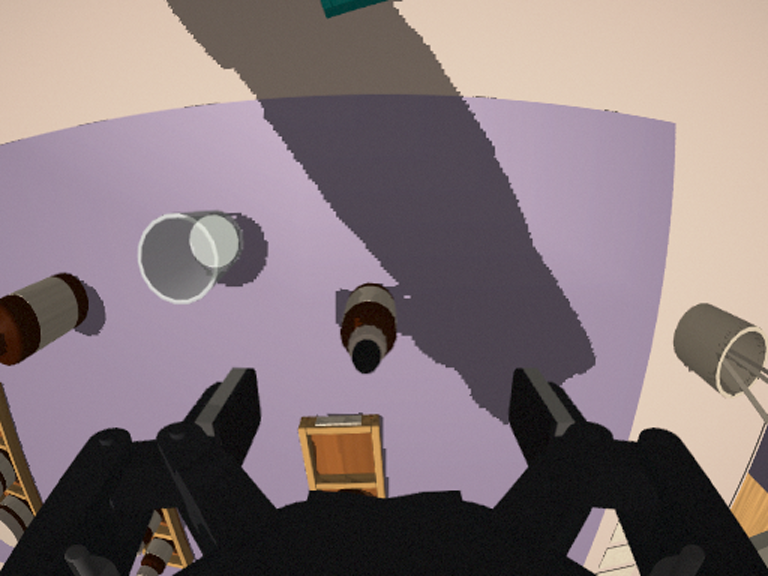

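Run:
```python
from wz import *
print('drop',W('w2',(366,356),.1).round(4), 'base', W('w2',(372,295),.0).round(4))
P=W('w2',[(303,421),(379,417),(312,489),(382,485)],.018);print(P.round(3),P.mean(0))
o=proj('wrist',[[.4513,.3302,.187],[.4513,.3302,.17]],dict(np.load('w2.npz')));print(o*1.5)
```

```text
drop [[0.4665 0.3205 0.1   ]] base [[0.4653 0.321  0.    ]]
[[0.557 0.27  0.018]
 [0.552 0.326 0.018]
 [0.624 0.271 0.018]
 [0.618 0.328 0.018]] [0.58787862 0.29849585 0.018     ]
[[388.07463523 430.15460405]
 [387.53496457 401.19525779]]
```

Call:
{"name": "jog_arm", "arguments": {
  "jaw": [0, 0, 0, 0, 0, 0, 0, 0],
  "linear": [
    [-0.0105, 0.019, 0.02],
    [-0.0105, 0.019, 0.05],
    [-0.0105, 0.019, 0.08],
    [-0.0105, 0.019, 0.1],
    [-0.0105, 0.019, 0.11],
    [-0.0105, 0.019, 0.116],
    [-0.0105, 0.019, 0.117],
    [-0.0105, 0.019, 0.117]
  ],
  "delta_rot": [
    [0, 0, 0],
    [0, 0, 0],
    [0, 0, 0],
    [0, 0, 0],
    [0, 0, 0],
    [0, 0, 0],
    [0, 0, 0],
    [0, 0, 0]
  ]
}}

```text
clock: 2.25
eef_pos: [0.4702, 0.3194, 0.0524]
tool_rot: [0.707, 0.707, 0.001, 0.0]
ft_force: [0.2, 0.2, 0.4]
grip_width: 0.0849
```

```bash
python3 look.py w3
```

```text
2.25 [0.4702 0.3194 0.0524] q [ 0.597  0.528 -0.11   0.931 -0.     0.596] F [0.23 0.21 0.45] w 0.0849
toolx [-0.     1.     0.001] z [ 0.002  0.001 -1.   ]
```

View pics/w3.png

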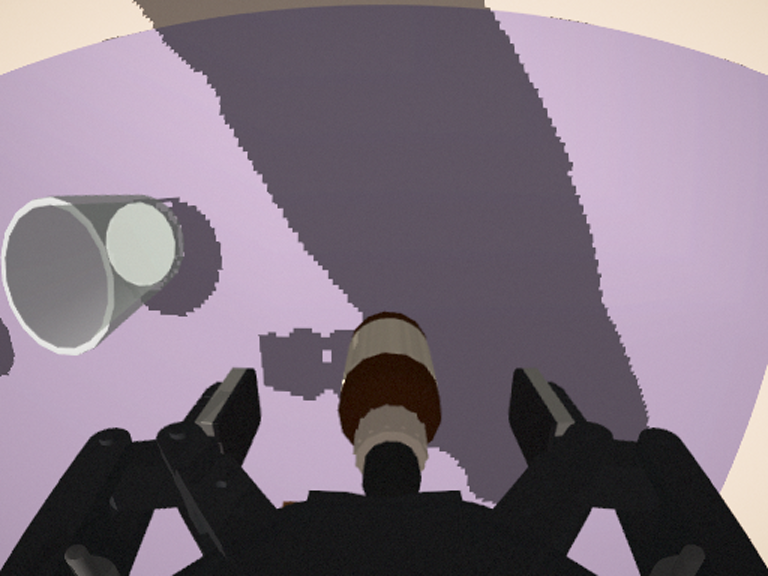

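Call:
{"name": "jog_arm", "arguments": {
  "jaw": [1, 1, 1, 1, 1, 1, 1, 1],
  "linear": [
    [0, 0, 0],
    [0, 0, 0],
    [0, 0, 0],
    [0, 0, 0],
    [0, 0, 0],
    [0, 0, 0],
    [0, 0, 0],
    [0, 0, 0]
  ],
  "delta_rot": [
    [0, 0, 0],
    [0, 0, 0],
    [0, 0, 0],
    [0, 0, 0],
    [0, 0, 0],
    [0, 0, 0],
    [0, 0, 0],
    [0, 0, 0]
  ]
}}

```text
clock: 2.97
eef_pos: [0.4698, 0.3191, 0.052]
tool_rot: [0.707, 0.707, 0.001, 0.0]
ft_force: [-1.3, 0.7, 5.0]
grip_width: 0.0315
```

```bash
python3 look.py w4
```

```text
2.9667 [0.4698 0.3191 0.052 ] q [ 0.597  0.528 -0.111  0.931  0.     0.596] F [-1.31  0.71  5.02] w 0.0315
toolx [-0.     1.     0.001] z [ 0.001  0.001 -1.   ]
```

View pics/w4.png

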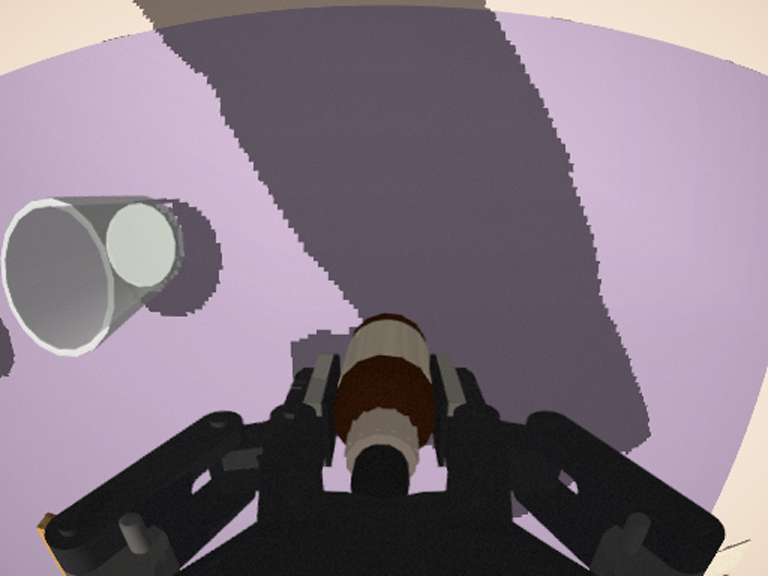

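Call:
{"name": "jog_arm", "arguments": {
  "jaw": [1, 1, 1, 1, 1, 1, 1, 1],
  "linear": [
    [0, 0, -0.008],
    [0, 0, -0.022],
    [0, 0.005, -0.038],
    [-0.005, 0.025, -0.045],
    [-0.01, 0.055, -0.045],
    [-0.016, 0.085, -0.045],
    [-0.02, 0.11, -0.045],
    [-0.0225, 0.121, -0.045]
  ],
  "delta_rot": [
    [0, 0, 0],
    [0, 0, 0],
    [0, 0, 0],
    [0, 0, 0],
    [0, 0, 0],
    [0, 0, 0],
    [0, 0, 0],
    [0, 0, 0]
  ]
}}

```text
clock: 3.68
eef_pos: [0.5934, 0.2951, 0.096]
tool_rot: [0.708, 0.706, 0.0, 0.001]
ft_force: [0.2, 0.2, -1.3]
grip_width: 0.0315
```

```bash
cat > look2.py <<'E'
from h import *
import sys
n=sys.argv[1]
for k in ('top','side'):
    p,d=bot.camera(k); cv2.imwrite(f'{k}_{n}.png',p[:,:,::-1]); np.savez(f'{k}_{n}.npz',p=p,d=d)
t=cv2.imread(f'top_{n}.png'); s=cv2.imread(f'side_{n}.png')
x,y,X,Y=map(int,sys.argv[2:6]); a,b,A,B=map(int,sys.argv[6:10])
f=lambda im:cv2.resize(im,(400,int(400*im.shape[0]/im.shape[1])),interpolation=cv2.INTER_CUBIC)
u,v=f(t[y:Y,x:X]),f(s[b:B,a:A]); h=max(u.shape[0],v.shape[0])
P=lambda i:np.pad(i,((0,h-i.shape[0]),(0,0),(0,0)))
cv2.imwrite(f'pics/ts_{n}.png',np.hstack([P(u),P(v)]))
E
python3 look.py w5; python3 look2.py a 110 60 230 180 260 60 400 180
```

```text
3.6833 [0.5934 0.2951 0.096 ] q [ 4.62e-01  6.54e-01  2.45e-01  1.16e+00 -1.00e-03  4.64e-01] F [ 0.22  0.15 -1.27] w 0.0315
toolx [ 0.002  1.    -0.   ] z [ 0.002 -0.    -1.   ]
```

View pics/w5.png

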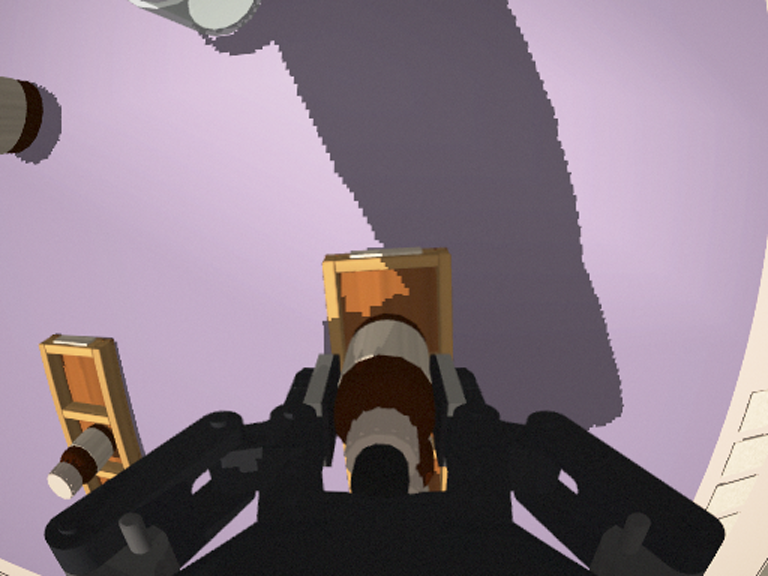

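View pics/ts_a.png

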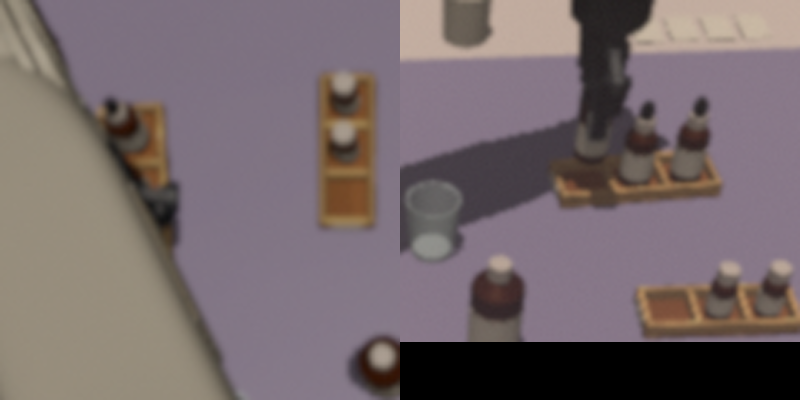

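Run:
```python
from wz import *
P=W('w5',[(330,263),(446,257)],.018);print('near wall',P.round(4),P.mean(0).round(4))
P=W('w5',[(389,315)],.043);print('bottom near edge',P.round(4))
P=W('w5',[(344,345),(434,345)],.06);print('glass sides',P.round(4),P.mean(0))
P=W('w1',[(374,308)],.098)
Q=W('w5',[(45,344),(112,342)],.018);print('vial near wall',Q.round(4),Q.mean(0).round(4))
```

```text
near wall [[0.5646 0.2685 0.018 ]
 [0.5618 0.3229 0.018 ]] [0.5632 0.2957 0.018 ]
bottom near edge [[0.5818 0.296  0.043 ]]
glass sides [[0.5885 0.2781 0.06  ]
 [0.5886 0.3136 0.06  ]] [0.5885494  0.29586779 0.06      ]
vial near wall [[0.6117 0.0822 0.018 ]
 [0.6078 0.1392 0.018 ]] [0.6098 0.1107 0.018 ]
```

Run:
```python
from wz import *
print(W('w4',[(389,313)],.0),W('w3',[(389,312)],.0))
print('side base',onz('side',[[327.2,114]],.044), 'cell', onz('side',[[324.2,121.2]],.018))
import cv2
s=cv2.imread('side_a.png'); cv2.imwrite('pics/sa.png',cv2.resize(s[70:140,290:390],None,fx=7,fy=7,interpolation=cv2.INTER_CUBIC))
p=cv2.imread('pics/w5.png'); cv2.imwrite('pics/w5z.png',cv2.resize(p[230:430,290:490],None,fx=3,fy=3,interpolation=cv2.INTER_CUBIC))
```

```text
[[0.45698233 0.32006455 0.        ]] [[0.45702813 0.3203169  0.        ]]
side base [[0.59920592 0.29758104 0.044     ]] cell [[0.59351219 0.29709929 0.018     ]]
```

View pics/sa.png

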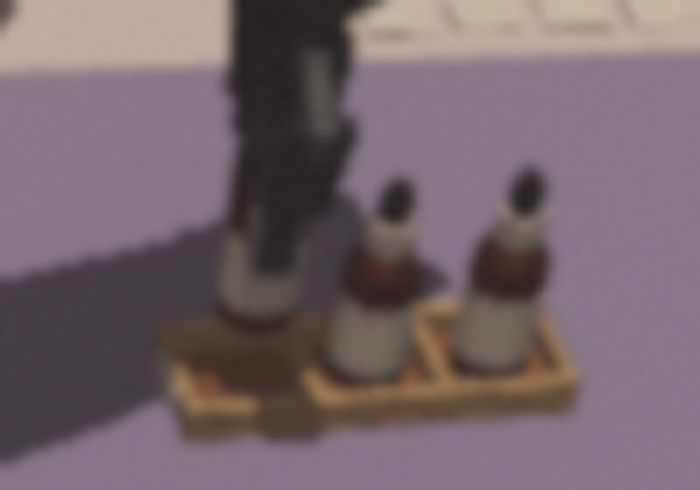

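View pics/w5z.png

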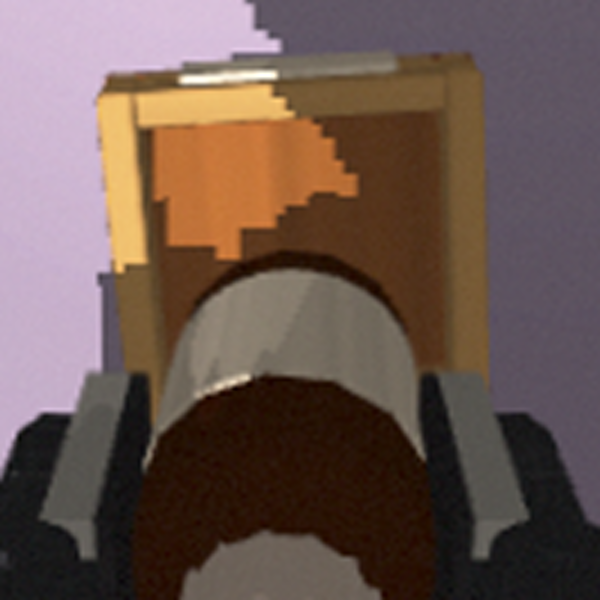

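Call:
{"name": "jog_arm", "arguments": {
  "jaw": [1, 1, 1, 1, 1, 1, 1, 1],
  "linear": [
    [0, -0.003, 0.005],
    [0, -0.003, 0.013],
    [0, -0.003, 0.021],
    [0, -0.003, 0.028],
    [0, -0.003, 0.033],
    [0, -0.003, 0.036],
    [0, -0.003, 0.038],
    [0, -0.003, 0.038]
  ],
  "delta_rot": [
    [0, 0, 0],
    [0, 0, 0],
    [0, 0, 0],
    [0, 0, 0],
    [0, 0, 0],
    [0, 0, 0],
    [0, 0, 0],
    [0, 0, 0]
  ]
}}

```text
clock: 4.5
eef_pos: [0.5872, 0.2963, 0.0577]
tool_rot: [0.707, 0.707, -0.0, -0.0]
ft_force: [0.2, -0.4, -1.0]
grip_width: 0.0314
```

```bash
python3 look.py w6; python3 look2.py b 110 60 230 180 260 60 400 180
```

```text
4.5 [0.5872 0.2963 0.0577] q [0.467 0.679 0.184 1.076 0.    0.467] F [ 0.24 -0.44 -1.04] w 0.0314
toolx [-0.  1. -0.] z [-0.001 -0.    -1.   ]
```

View pics/w6.png

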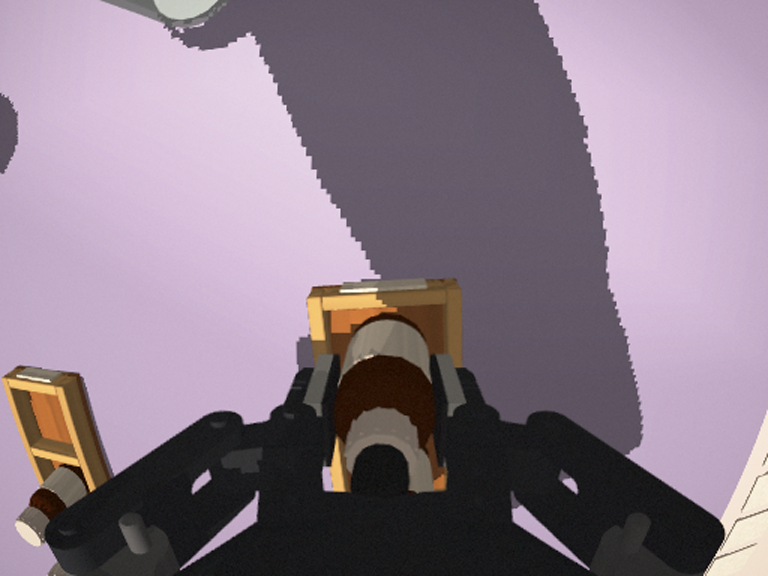

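View pics/ts_b.png

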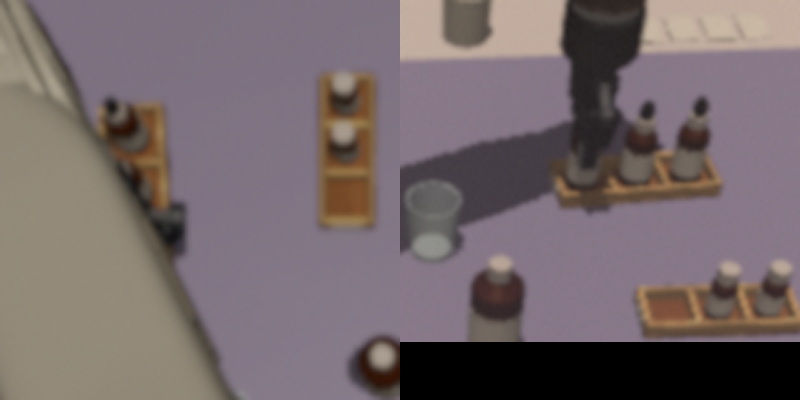

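Run:
```python
from wz import *
print(W('w6',[(387,315)],.005),W('w6',[(387,296),(314,330),(455,330)],.018).round(4))
```

```text
[[0.57535646 0.29625932 0.005     ]] [[0.5632 0.2962 0.018 ]
 [0.5774 0.267  0.018 ]
 [0.5773 0.3234 0.018 ]]
```

Call:
{"name": "jog_arm", "arguments": {
  "jaw": [1, 1, 0.5, 0.4, 0.3, 0.2, 0.1, 0.1],
  "linear": [
    [0, 0, 0.001],
    [0, 0, 0.001],
    [0, 0, 0.001],
    [0, 0, 0.001],
    [0, 0, 0.001],
    [0, 0, 0.001],
    [0, 0, 0.0],
    [0, 0, -0.01]
  ],
  "delta_rot": [
    [0, 0, 0],
    [0, 0, 0],
    [0, 0, 0],
    [0, 0, 0],
    [0, 0, 0],
    [0, 0, 0],
    [0, 0, 0],
    [0, 0, 0]
  ]
}}

```text
clock: 5.32
eef_pos: [0.5861, 0.2956, 0.0666]
tool_rot: [0.707, 0.707, -0.002, -0.001]
ft_force: [-0.6, 0.2, -0.6]
grip_width: 0.077
```

```bash
python3 look.py w7
```

```text
5.3167 [0.5861 0.2956 0.0666] q [0.467 0.671 0.194 1.098 0.    0.467] F [-0.64  0.2  -0.58] w 0.077
toolx [-0.     1.    -0.002] z [-0.004 -0.002 -1.   ]
```

View pics/w7.png

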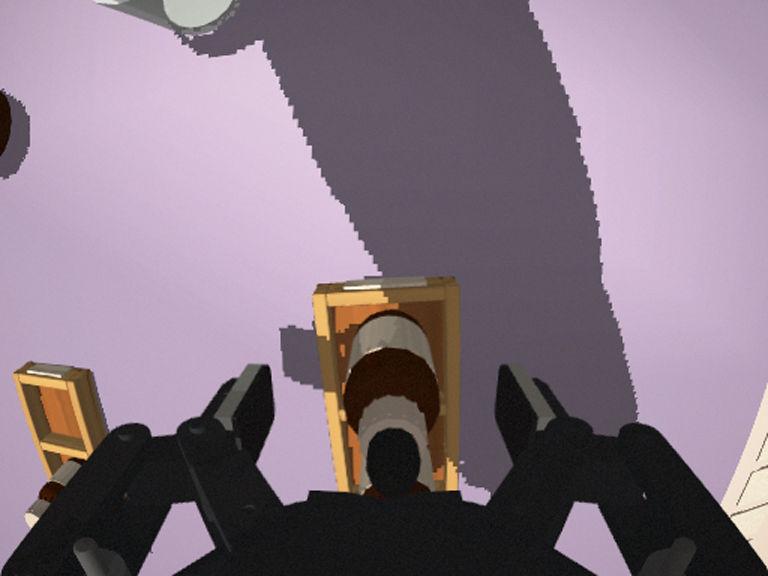

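Call:
{"name": "jog_arm", "arguments": {
  "jaw": [0, 0, 0, 0, 0, 0, 0, 0],
  "linear": [
    [0, 0, -0.035],
    [0, 0, -0.07],
    [0, 0, -0.105],
    [-0.03, -0.015, -0.12],
    [-0.065, -0.03, -0.12],
    [-0.1, -0.05, -0.12],
    [-0.135, -0.07, -0.12],
    [-0.17, -0.09, -0.12]
  ],
  "delta_rot": [
    [0, 0, 0],
    [0, 0, 0],
    [0, 0, 0],
    [0, 0, 0],
    [0, 0, 0],
    [0, 0, 0],
    [0, 0, 0],
    [0, 0, 0]
  ]
}}

```text
clock: 6.03
eef_pos: [0.4968, 0.1251, 0.1893]
tool_rot: [0.707, 0.707, 0.001, 0.001]
ft_force: [0.5, -0.4, 0.3]
grip_width: 0.0851
```

```bash
python3 look.py w8;python3 look2.py c 110 60 260 210 240 60 400 220
```

```text
6.0333 [0.4968 0.1251 0.1893] q [ 0.247  0.296 -0.077  1.195 -0.     0.246] F [ 0.49 -0.42  0.31] w 0.0851
toolx [-0.001  1.     0.   ] z [ 0.002  0.    -1.   ]
```

View pics/w8.png

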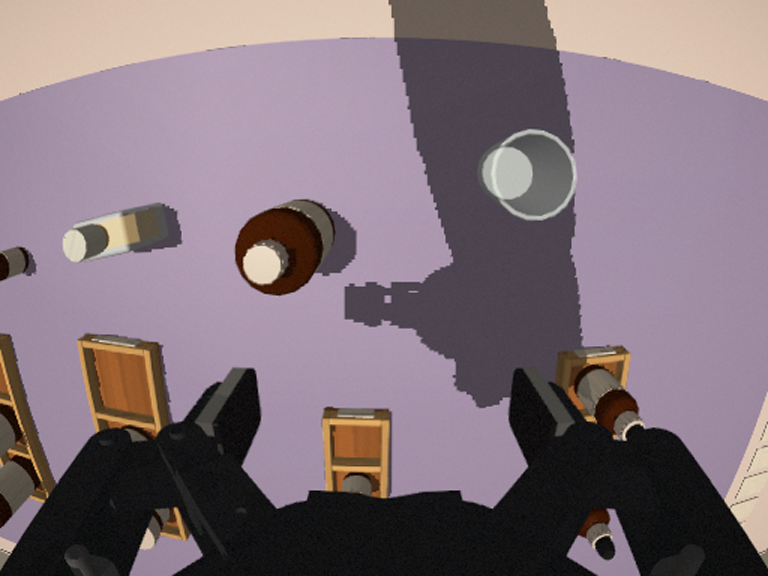

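View pics/ts_c.png

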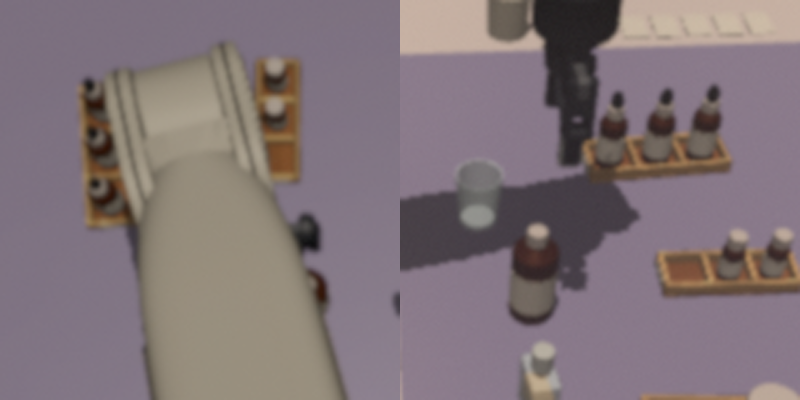

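Run:
```python
from wz import *
tray('w8',[(327,418),(386,416),(331,471),(387,469)])
print('bottle',W('w8',(265,264),.113),'glass edge base',W('w8',(312,202),0))
```

```text
tray [0.6366 0.1028 0.018 ] 0.6 0.046 0.054
bottle [[0.46795244 0.06732703 0.113     ]] glass edge base [[0.44756825 0.07268309 0.        ]]
```

Call:
{"name": "jog_arm", "arguments": {
  "jaw": [0, 0, 0, 0, 0, 0, 0, 0],
  "linear": [
    [-0.03, -0.013, 0],
    [-0.0585, -0.026, 0],
    [-0.0585, -0.026, 0.02],
    [-0.0585, -0.026, 0.05],
    [-0.0585, -0.026, 0.08],
    [-0.0585, -0.026, 0.105],
    [-0.0585, -0.026, 0.118],
    [-0.0585, -0.026, 0.12]
  ],
  "delta_rot": [
    [0, 0, 0],
    [0, 0, 0],
    [0, 0, 0],
    [0, 0, 0],
    [0, 0, 0],
    [0, 0, 0],
    [0, 0, 0],
    [0, 0, 0]
  ]
}}

```text
clock: 6.85
eef_pos: [0.4707, 0.0684, 0.066]
tool_rot: [0.707, 0.708, -0.001, -0.001]
ft_force: [-0.1, -0.7, 0.2]
grip_width: 0.0857
```

```bash
python3 look.py w9
```

```text
6.85 [0.4707 0.0684 0.066 ] q [ 0.144  0.361 -0.346  0.867  0.     0.143] F [-0.07 -0.74  0.21] w 0.0857
toolx [-0.001  1.    -0.   ] z [-0.004 -0.    -1.   ]
```

View pics/w9.png

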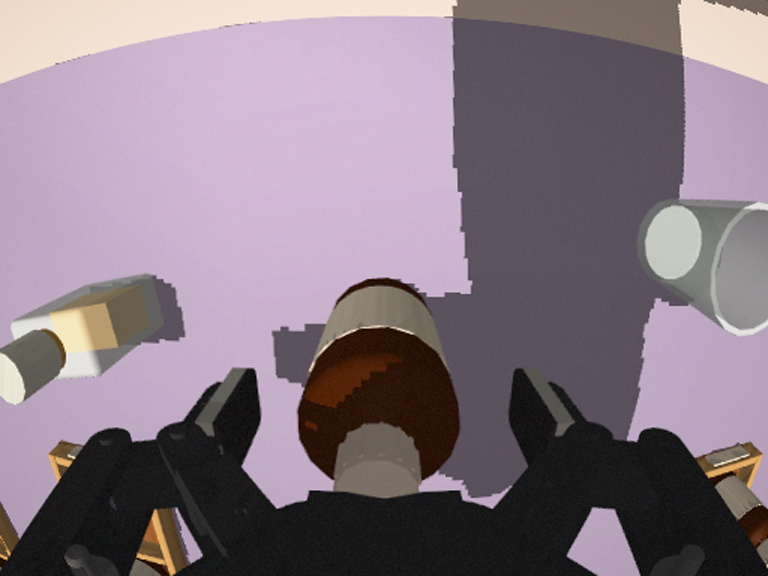

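Bottle centred between jaws (axis ~column 380); close.

Call:
{"name": "jog_arm", "arguments": {
  "jaw": [1, 1, 1, 1, 1, 1, 1, 1],
  "linear": [
    [0, 0, 0],
    [0, 0, 0],
    [0, 0, 0],
    [0, 0, 0],
    [0, 0, 0],
    [0, 0, 0],
    [0, 0, 0],
    [0, 0, 0]
  ],
  "delta_rot": [
    [0, 0, 0],
    [0, 0, 0],
    [0, 0, 0],
    [0, 0, 0],
    [0, 0, 0],
    [0, 0, 0],
    [0, 0, 0],
    [0, 0, 0]
  ]
}}

```text
clock: 7.57
eef_pos: [0.473, 0.0679, 0.07]
tool_rot: [0.707, 0.707, 0.002, 0.001]
ft_force: [0.5, 0.0, 5.8]
grip_width: 0.0461
```

```bash
python3 look.py w10
python3 - <<'E'
from wz import *
print(W('w9',[(380,279)],.0))
E
```

```text
7.5667 [0.473  0.0679 0.07  ] q [ 0.143  0.355 -0.343  0.869  0.     0.142] F [0.46 0.02 5.81] w 0.0461
toolx [-0.     1.     0.001] z [ 0.004  0.001 -1.   ]
[[0.44638828 0.06532361 0.        ]]
```

View pics/w10.png

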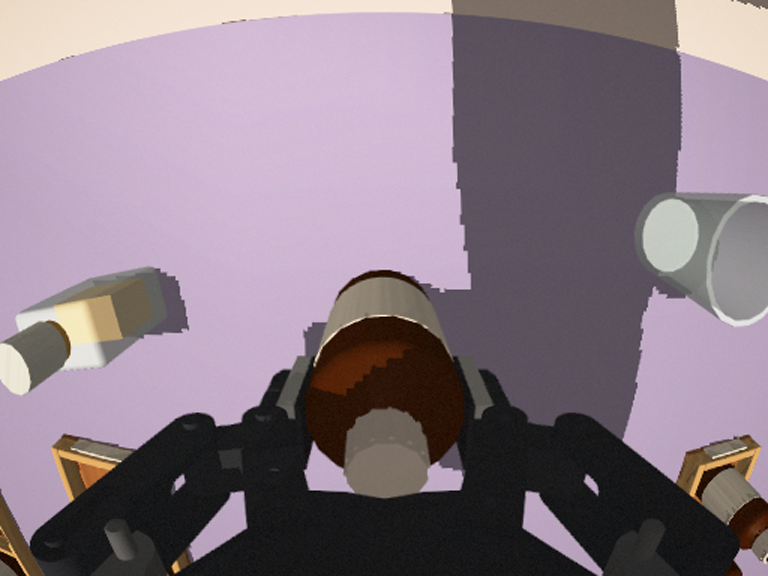

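Run:
```python
from h import *
for i in range(3):
    o=bot.get_obs(); print(o['clock'],o['eef_pos'].round(4),o['ft_force'].round(1)); bot.camera('side')
```

```text
7.6167 [0.473  0.0679 0.07  ] [-0.4 -0.7  5.5]
7.6667 [0.473  0.0679 0.07  ] [0.  0.2 6.2]
7.7167 [0.473  0.0679 0.07  ] [ 0.8 -0.   5.6]
```

Call:
{"name": "jog_arm", "arguments": {
  "jaw": [1, 1, 1, 1, 1, 1, 1, 1],
  "linear": [
    [0, 0, -0.01],
    [0, 0, -0.03],
    [0, 0, -0.06],
    [0, 0, -0.09],
    [-0.01, 0.005, -0.115],
    [-0.03, 0.015, -0.12],
    [-0.06, 0.025, -0.12],
    [-0.09, 0.035, -0.12]
  ],
  "delta_rot": [
    [0, 0, 0],
    [0, 0, 0],
    [0, 0, 0],
    [0, 0, 0],
    [0, 0, 0],
    [0, 0, 0],
    [0, 0, 0],
    [0, 0, 0]
  ]
}}

```text
clock: 8.43
eef_pos: [0.5073, -0.0226, 0.1896]
tool_rot: [0.706, 0.708, 0.001, 0.001]
ft_force: [-0.3, -0.2, -2.4]
grip_width: 0.0457
```

Call:
{"name": "jog_arm", "arguments": {
  "jaw": [1, 1, 1, 1, 1, 1, 1, 1],
  "linear": [
    [-0.03, 0.01, 0],
    [-0.065, 0.02, 0],
    [-0.1, 0.03, 0],
    [-0.135, 0.04, 0],
    [-0.17, 0.05, 0],
    [-0.205, 0.06, 0],
    [-0.24, 0.07, 0],
    [-0.265, 0.08, 0]
  ],
  "delta_rot": [
    [0, 0, 0],
    [0, 0, 0],
    [0, 0, 0],
    [0, 0, 0],
    [0, 0, 0],
    [0, 0, 0],
    [0, 0, 0],
    [0, 0, 0]
  ]
}}

```text
clock: 9.1
eef_pos: [0.5863, -0.2903, 0.1879]
tool_rot: [0.708, 0.706, -0.0, 0.0]
ft_force: [1.0, 0.2, -2.1]
grip_width: 0.0458
```

```bash
python3 look.py w11; python3 look2.py d 230 60 390 200 260 190 480 350
python3 - <<'E'
from wz import *
print(W('w10',[(384,271)],.0))
E
```

```text
9.1 [ 0.5863 -0.2903  0.1879] q [-4.600e-01  5.810e-01  3.610e-01  1.352e+00 -1.000e-03 -4.570e-01] F [ 0.98  0.19 -2.05] w 0.0458
toolx [ 0.002  1.    -0.001] z [-0.001 -0.001 -1.   ]
[[0.44642775 0.06670607 0.        ]]
```

View pics/w11.png

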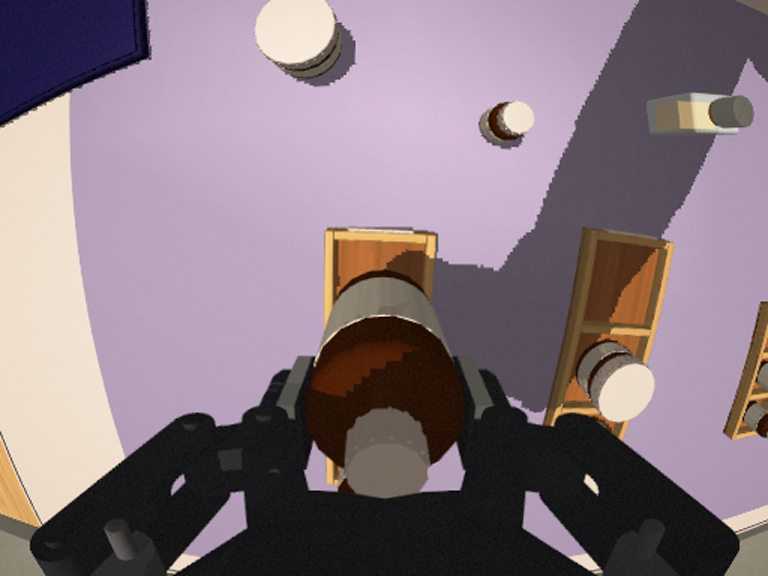

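View pics/ts_d.png

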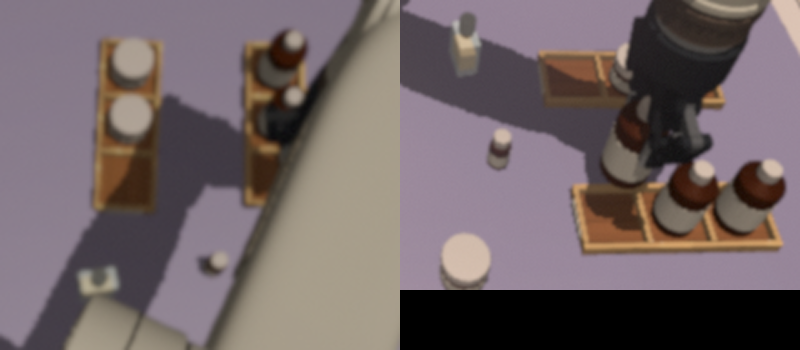

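Run:
```python
from wz import *
P=W('w11',[(330,234),(433,237)],.018);print(P.round(4),P.mean(0).round(4))
P=W('w11',[(382,271)],.118);print('base edge',P.round(4))
tray('w11',[(589,236),(667,244),(583,325),(653,333)])
print('vial',W('w11',(518,117),.058),'jar',W('w11',(296,32),.05))
```

```text
[[ 0.5569 -0.328   0.018 ]
 [ 0.559  -0.2588  0.018 ]] [ 0.5579 -0.2934  0.018 ]
base edge [[ 0.5594 -0.2925  0.118 ]]
tray [ 0.5923 -0.1078  0.018 ] 1.1 0.072 0.068
vial [[ 0.48072803 -0.21397512  0.058     ]] jar [[ 0.4277883  -0.34365765  0.05      ]]
```

Call:
{"name": "jog_arm", "arguments": {
  "jaw": [1, 1, 1, 1, 1, 1, 1, 1],
  "linear": [
    [-0.002, 0.005, 0.005],
    [-0.004, 0.01, 0.015],
    [-0.004, 0.01, 0.03],
    [-0.004, 0.01, 0.045],
    [-0.004, 0.01, 0.06],
    [-0.004, 0.01, 0.072],
    [-0.004, 0.01, 0.08],
    [-0.004, 0.01, 0.08]
  ],
  "delta_rot": [
    [0, 0, 0],
    [0, 0, 0],
    [0, 0, 0],
    [0, 0, 0],
    [0, 0, 0],
    [0, 0, 0],
    [0, 0, 0],
    [0, 0, 0]
  ]
}}

```text
clock: 9.92
eef_pos: [0.5953, -0.2892, 0.1053]
tool_rot: [0.706, 0.708, -0.001, -0.003]
ft_force: [0.0, 0.8, -2.2]
grip_width: 0.0459
```

```bash
python3 look.py w12; python3 look2.py e 230 60 390 200 260 190 480 350
```

```text
9.9167 [ 0.5953 -0.2892  0.1053] q [-0.452  0.65   0.263  1.189  0.    -0.454] F [ 0.    0.79 -2.21] w 0.0459
toolx [-0.002  1.     0.002] z [-0.005  0.002 -1.   ]
```

View pics/w12.png

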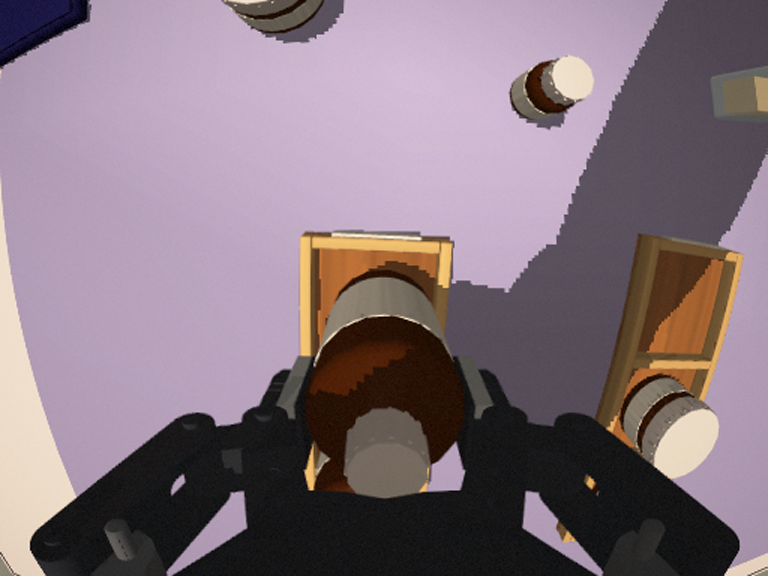

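View pics/ts_e.png

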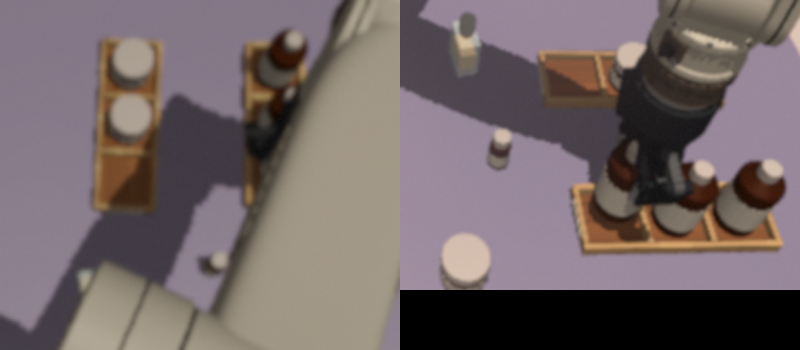

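Run:
```python
from wz import *
P=W('w12',[(307,241),(446,245)],.018);print(P.round(4),P.mean(0).round(4))
P=W('w12',[(382,270)],.035);print('base edge',P.round(4))
P=W('w12',[(325,336),(440,336)],.07);print('sides',P.round(4),P.mean(0))
```

```text
[[ 0.5571 -0.3279  0.018 ]
 [ 0.559  -0.2601  0.018 ]] [ 0.558 -0.294  0.018]
base edge [[ 0.5678 -0.2912  0.035 ]]
sides [[ 0.5863 -0.3134  0.07  ]
 [ 0.5862 -0.2685  0.07  ]] [ 0.58622923 -0.29091421  0.07      ]
```

Call:
{"name": "jog_arm", "arguments": {
  "jaw": [1, 1, 1, 1, 1, 1, 1, 1],
  "linear": [
    [-0.004, 0.002, 0.004],
    [-0.004, 0.002, 0.01],
    [-0.004, 0.002, 0.016],
    [-0.004, 0.002, 0.021],
    [-0.004, 0.002, 0.025],
    [-0.004, 0.002, 0.027],
    [-0.004, 0.002, 0.028],
    [-0.004, 0.002, 0.028]
  ],
  "delta_rot": [
    [0, 0, 0],
    [0, 0, 0],
    [0, 0, 0],
    [0, 0, 0],
    [0, 0, 0],
    [0, 0, 0],
    [0, 0, 0],
    [0, 0, 0]
  ]
}}

```text
clock: 10.73
eef_pos: [0.5985, -0.2951, 0.0799]
tool_rot: [0.707, 0.707, -0.0, -0.0]
ft_force: [-0.3, -0.0, -2.1]
grip_width: 0.0457
```

```bash
python3 look.py w13; python3 look2.py f 230 60 390 200 330 230 480 340
```

```text
10.7333 [ 0.5985 -0.2951  0.0799] q [-0.458  0.677  0.243  1.137  0.    -0.458] F [-0.3  -0.01 -2.12] w 0.0457
toolx [-0.  1.  0.] z [-0.001  0.    -1.   ]
```

View pics/w13.png

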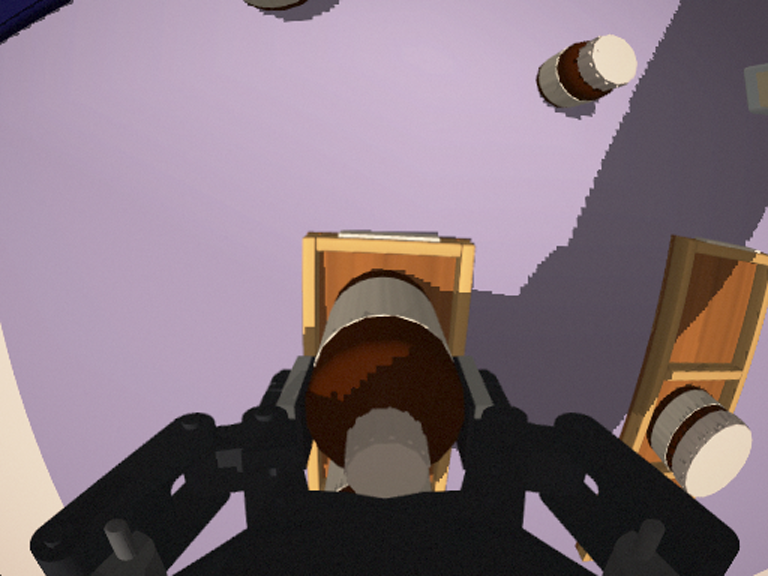

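View pics/ts_f.png

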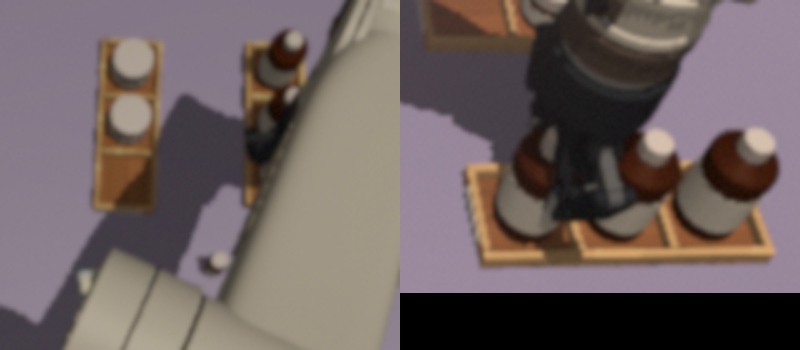

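Run:
```python
from wz import *
P=W('w13',[(309,244),(468,248)],.018);print(P.round(4),P.mean(0).round(4))
P=W('w13',[(383,270)],.01);print('base edge',P.round(4))
```

```text
[[ 0.5577 -0.3286  0.018 ]
 [ 0.5593 -0.2601  0.018 ]] [ 0.5585 -0.2943  0.018 ]
base edge [[ 0.5711 -0.2968  0.01  ]]
```

Call:
{"name": "jog_arm", "arguments": {
  "jaw": [1, 1, 1, 1, 1, 1, 1, 1],
  "linear": [
    [0, 0, 0.0015],
    [0, 0, 0.003],
    [0, 0, 0.004],
    [0, 0, 0.0045],
    [0, 0, 0.0045],
    [0, 0, 0.0045],
    [0, 0, 0.0045],
    [0, 0, 0.0045]
  ],
  "delta_rot": [
    [0, 0, 0],
    [0, 0, 0],
    [0, 0, 0],
    [0, 0, 0],
    [0, 0, 0],
    [0, 0, 0],
    [0, 0, 0],
    [0, 0, 0]
  ]
}}

```text
clock: 11.55
eef_pos: [0.5987, -0.2952, 0.0759]
tool_rot: [0.707, 0.707, 0.0, 0.0]
ft_force: [-0.6, -0.4, -2.4]
grip_width: 0.0456
```

Call:
{"name": "jog_arm", "arguments": {
  "jaw": [1, 1, 1, 0.4, 0.3, 0.2, 0.1, 0],
  "linear": [
    [0, 0, 0.001],
    [0, 0, 0.0015],
    [0, 0, 0.0015],
    [0, 0, 0.0015],
    [0, 0, 0.0015],
    [0, 0, 0.001],
    [0, 0, 0.0],
    [0, 0, 0.0]
  ],
  "delta_rot": [
    [0, 0, 0],
    [0, 0, 0],
    [0, 0, 0],
    [0, 0, 0],
    [0, 0, 0],
    [0, 0, 0],
    [0, 0, 0],
    [0, 0, 0]
  ]
}}

```text
clock: 12.22
eef_pos: [0.5988, -0.2953, 0.076]
tool_rot: [0.707, 0.707, 0.0, 0.0]
ft_force: [0.3, -0.1, 0.1]
grip_width: 0.0855
```

```bash
python3 look.py w14
```

```text
12.2167 [ 0.5988 -0.2953  0.076 ] q [-0.458  0.68   0.238  1.128 -0.    -0.458] F [ 0.34 -0.09  0.09] w 0.0855
toolx [-0.  1. -0.] z [ 0. -0. -1.]
```

View pics/w14.png

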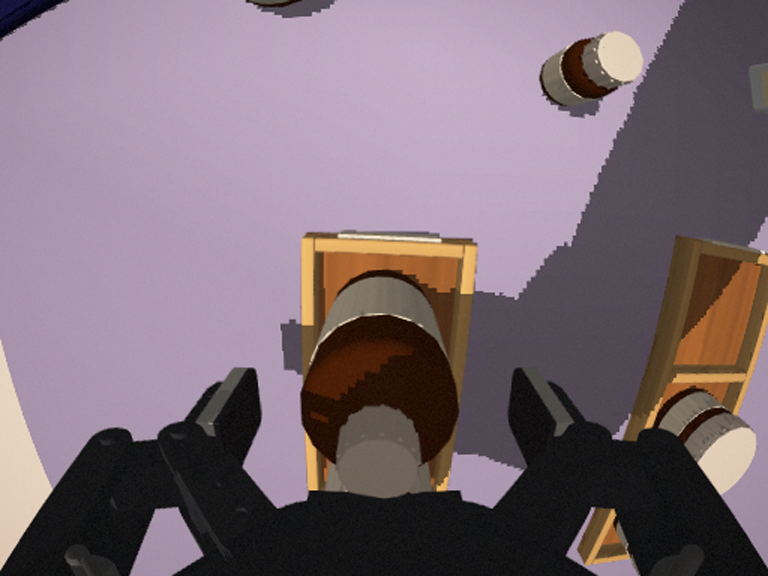

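Call:
{"name": "jog_arm", "arguments": {
  "jaw": [0, 0, 0, 0, 0, 0, 0, 0],
  "linear": [
    [0, 0, -0.035],
    [0, 0, -0.07],
    [0, -0.005, -0.1],
    [-0.01, -0.04, -0.1],
    [-0.02, -0.08, -0.095],
    [-0.03, -0.12, -0.085],
    [-0.04, -0.15, -0.07],
    [-0.047, -0.172, -0.06]
  ],
  "delta_rot": [
    [0, 0, 0],
    [0, 0, 0],
    [0, 0, 0],
    [0, 0, 0],
    [0, 0, 0],
    [0, 0, 0],
    [0, 0, 0],
    [0, 0, 0]
  ]
}}

```text
clock: 12.93
eef_pos: [0.4235, -0.3424, 0.1353]
tool_rot: [0.708, 0.707, -0.0, -0.0]
ft_force: [0.1, 0.1, -0.5]
grip_width: 0.0855
```

```bash
python3 look.py w15; python3 look2.py g 230 60 390 200 260 190 480 350
```

```text
12.9333 [ 0.4235 -0.3424  0.1353] q [-6.800e-01  4.020e-01 -7.200e-02  1.098e+00 -1.000e-03 -6.780e-01] F [ 0.12  0.07 -0.46] w 0.0855
toolx [0.001 1.    0.   ] z [-0.001  0.    -1.   ]
```

View pics/w15.png

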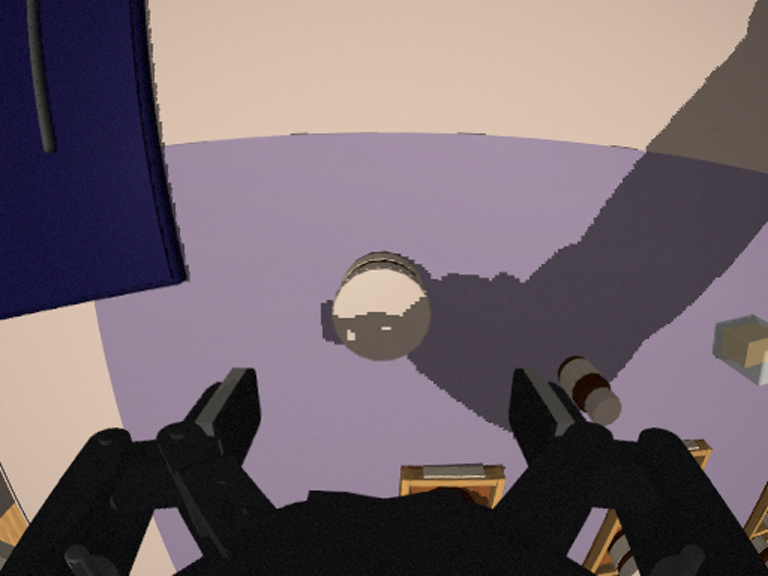

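View pics/ts_g.png

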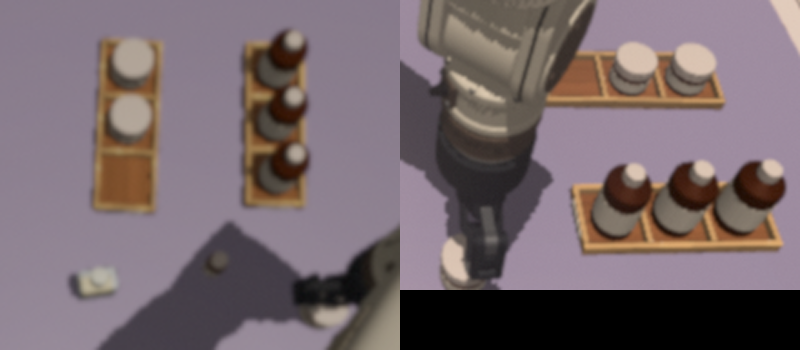

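Run:
```python
from wz import *
P=W('w15',[(381,313),(333,313),(429,313),(381,266),(381,360)],.05);print(P.round(4))
print('vial cap',W('w15',(604,407),.058))
```

```text
[[ 0.4216 -0.3451  0.05  ]
 [ 0.4216 -0.3692  0.05  ]
 [ 0.4216 -0.321   0.05  ]
 [ 0.3976 -0.345   0.05  ]
 [ 0.4473 -0.3452  0.05  ]]
vial cap [[ 0.47708676 -0.21681646  0.058     ]]
```

Call:
{"name": "jog_arm", "arguments": {
  "jaw": [0, 0, 0, 0, 0, 0, 0, 0],
  "linear": [
    [-0.002, 0.001, 0.015],
    [-0.002, 0.001, 0.035],
    [-0.002, 0.001, 0.055],
    [-0.002, 0.001, 0.075],
    [-0.002, 0.001, 0.09],
    [-0.002, 0.001, 0.098],
    [-0.002, 0.001, 0.1],
    [-0.002, 0.001, 0.1]
  ],
  "delta_rot": [
    [0, 0, 0],
    [0, 0, 0],
    [0, 0, 0],
    [0, 0, 0],
    [0, 0, 0],
    [0, 0, 0],
    [0, 0, 0],
    [0, 0, 0]
  ]
}}

```text
clock: 13.75
eef_pos: [0.4285, -0.3441, 0.0358]
tool_rot: [0.707, 0.708, 0.0, 0.0]
ft_force: [-0.7, -0.3, 0.7]
grip_width: 0.0851
```

```bash
python3 look.py w16
```

```text
13.75 [ 0.4285 -0.3441  0.0358] q [-0.677  0.519 -0.179  0.873  0.    -0.678] F [-0.71 -0.33  0.71] w 0.0851
toolx [-0.001  1.     0.   ] z [ 0.  0. -1.]
```

View pics/w16.png

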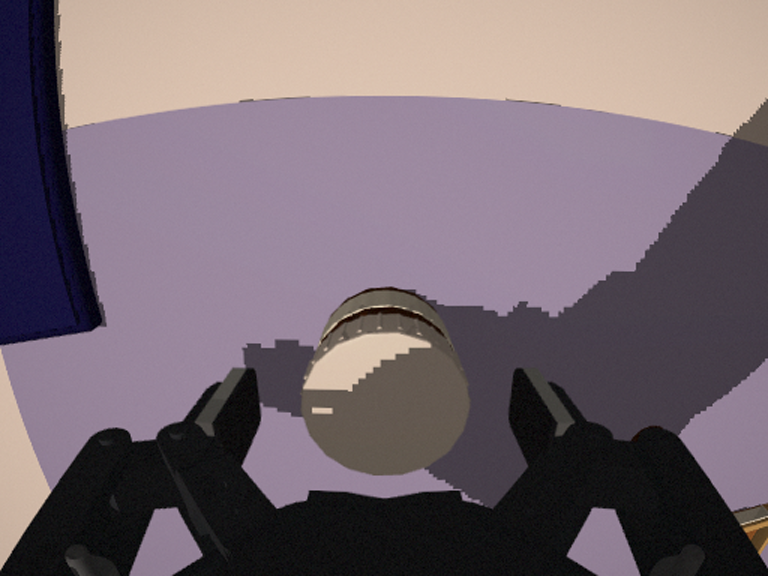

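Run:
```python
from wz import *
P=W('w16',[(385,333),(385,474)],.05);print(P.round(4),P.mean(0).round(4))
print(W('w16',[(387,287)],0))
```

```text
[[ 0.3992 -0.3451  0.05  ]
 [ 0.4472 -0.345   0.05  ]] [ 0.4232 -0.345   0.05  ]
[[ 0.3999701  -0.34427713  0.        ]]
```

Call:
{"name": "jog_arm", "arguments": {
  "jaw": [0, 0, 1, 1, 1, 1, 1, 1],
  "linear": [
    [0, -0.004, 0],
    [0, -0.004, 0],
    [0, -0.004, 0],
    [0, -0.004, 0],
    [0, -0.004, 0],
    [0, -0.004, 0],
    [0, -0.004, 0],
    [0, -0.004, 0]
  ],
  "delta_rot": [
    [0, 0, 0],
    [0, 0, 0],
    [0, 0, 0],
    [0, 0, 0],
    [0, 0, 0],
    [0, 0, 0],
    [0, 0, 0],
    [0, 0, 0]
  ]
}}

```text
clock: 14.47
eef_pos: [0.4242, -0.3447, 0.0366]
tool_rot: [0.707, 0.707, 0.0, 0.001]
ft_force: [-0.6, -0.3, 6.0]
grip_width: 0.0483
```

```bash
python3 look.py w17
```

```text
14.4667 [ 0.4242 -0.3447  0.0366] q [-0.682  0.512 -0.189  0.868  0.    -0.683] F [-0.57 -0.25  5.99] w 0.0483
toolx [-0.     1.    -0.001] z [ 0.001 -0.001 -1.   ]
```

View pics/w17.png

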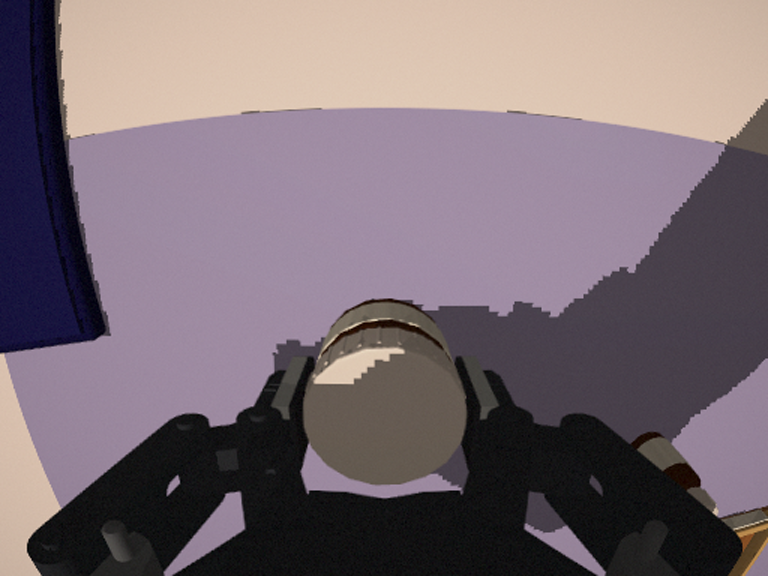

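Call:
{"name": "jog_arm", "arguments": {
  "jaw": [1, 1, 1, 1, 1, 1, 1, 1],
  "linear": [
    [0, 0, -0.01],
    [0, 0, -0.035],
    [0, 0, -0.065],
    [0, 0, -0.09],
    [0.015, 0.01, -0.1],
    [0.04, 0.03, -0.1],
    [0.07, 0.05, -0.1],
    [0.1, 0.07, -0.1]
  ],
  "delta_rot": [
    [0, 0, 0],
    [0, 0, 0],
    [0, 0, 0],
    [0, 0, 0],
    [0, 0, 0],
    [0, 0, 0],
    [0, 0, 0],
    [0, 0, 0]
  ]
}}

```text
clock: 15.18
eef_pos: [0.4938, -0.2436, 0.1363]
tool_rot: [0.708, 0.706, -0.0, 0.0]
ft_force: [-0.5, -0.7, -1.7]
grip_width: 0.0485
```

Call:
{"name": "jog_arm", "arguments": {
  "jaw": [1, 1, 1, 1, 1, 1, 1, 1],
  "linear": [
    [0.03, 0.02, 0],
    [0.06, 0.04, 0],
    [0.085, 0.06, 0],
    [0.11, 0.08, 0],
    [0.13, 0.095, 0.01],
    [0.138, 0.0985, 0.02],
    [0.138, 0.0985, 0.035],
    [0.138, 0.0985, 0.05]
  ],
  "delta_rot": [
    [0, 0, 0],
    [0, 0, 0],
    [0, 0, 0],
    [0, 0, 0],
    [0, 0, 0],
    [0, 0, 0],
    [0, 0, 0],
    [0, 0, 0]
  ]
}}

```text
clock: 15.85
eef_pos: [0.5918, -0.1053, 0.085]
tool_rot: [0.706, 0.708, -0.0, -0.0]
ft_force: [-0.9, 0.5, -2.7]
grip_width: 0.0485
```

```bash
python3 look.py w18; python3 look2.py h 230 60 390 200 260 190 480 350
```

```text
15.85 [ 0.5918 -0.1053  0.085 ] q [-0.176  0.551  0.029  1.05  -0.    -0.178] F [-0.9   0.5  -2.68] w 0.0485
toolx [-0.002  1.    -0.   ] z [-0.001 -0.    -1.   ]
```

View pics/w18.png

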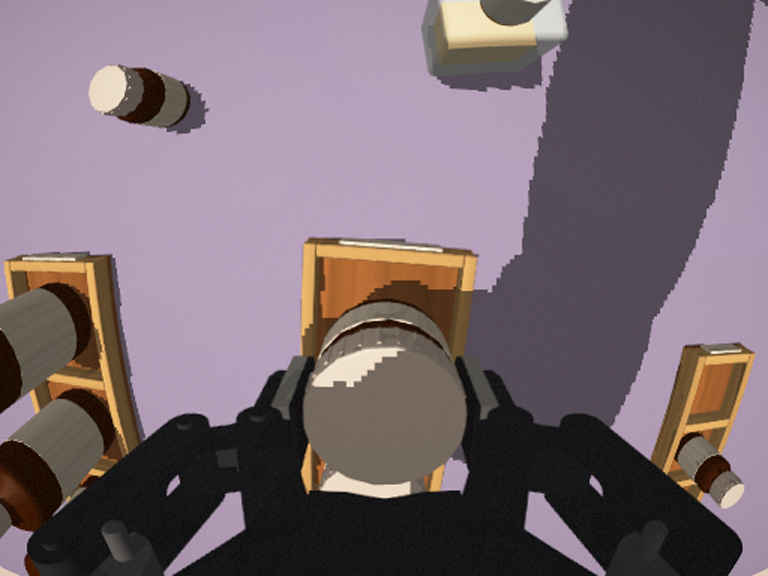

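View pics/ts_h.png

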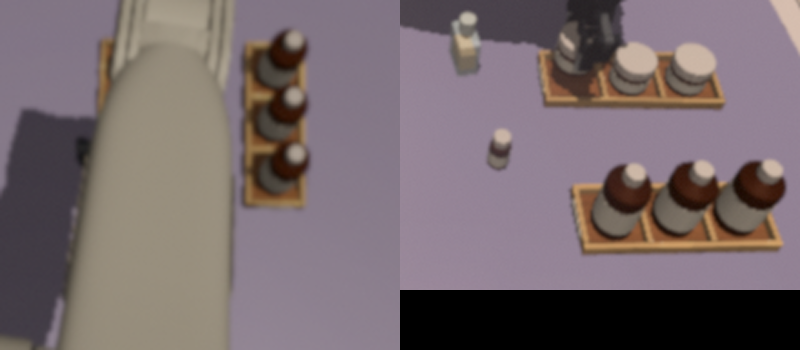

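Run:
```python
from wz import *
P=W('w18',[(311,249),(470,261)],.018);v=P[1]-P[0];n=np.array([v[1],-v[0]])/np.hypot(*v[:2]);print(P.round(4),'cell',P.mean(0)[:2]+n*.036)
P=W('w18',[(385,298)],.048);print('base c',P.round(4)+[.025,0,0])
P=W('w18',[(303,395),(467,395)],.098);print('lid sides',P.mean(0))
print(W('w18',[(303,270),(475,300)],.018))
```

```text
[[ 0.5542 -0.139   0.018 ]
 [ 0.5594 -0.0682  0.018 ]] cell [ 0.59273282 -0.10622212]
base c [[ 0.5929 -0.1062  0.048 ]]
lid sides [ 0.58249492 -0.10622607  0.098     ]
[[ 0.56377491 -0.14296323  0.018     ]
 [ 0.57760981 -0.06489887  0.018     ]]
```

Call:
{"name": "jog_arm", "arguments": {
  "jaw": [1, 1, 1, 1, 1, 1, 1, 1],
  "linear": [
    [0, 0, 0.006],
    [0, 0, 0.014],
    [0, 0, 0.022],
    [0, 0, 0.029],
    [0, 0, 0.034],
    [0, 0, 0.038],
    [0, 0, 0.04],
    [0, 0, 0.04]
  ],
  "delta_rot": [
    [0, 0, 0],
    [0, 0, 0],
    [0, 0, 0],
    [0, 0, 0],
    [0, 0, 0],
    [0, 0, 0],
    [0, 0, 0],
    [0, 0, 0]
  ]
}}

```text
clock: 16.67
eef_pos: [0.5917, -0.1061, 0.0452]
tool_rot: [0.707, 0.707, -0.0, -0.0]
ft_force: [0.7, -0.8, -1.1]
grip_width: 0.0483
```

```bash
python3 look.py w19; python3 look2.py i 230 60 390 200 300 180 420 270
```

```text
16.6667 [ 0.5917 -0.1061  0.0452] q [-0.177  0.593 -0.015  0.965 -0.    -0.178] F [ 0.7  -0.81 -1.12] w 0.0483
toolx [-0.  1.  0.] z [-0.001  0.    -1.   ]
```

View pics/w19.png

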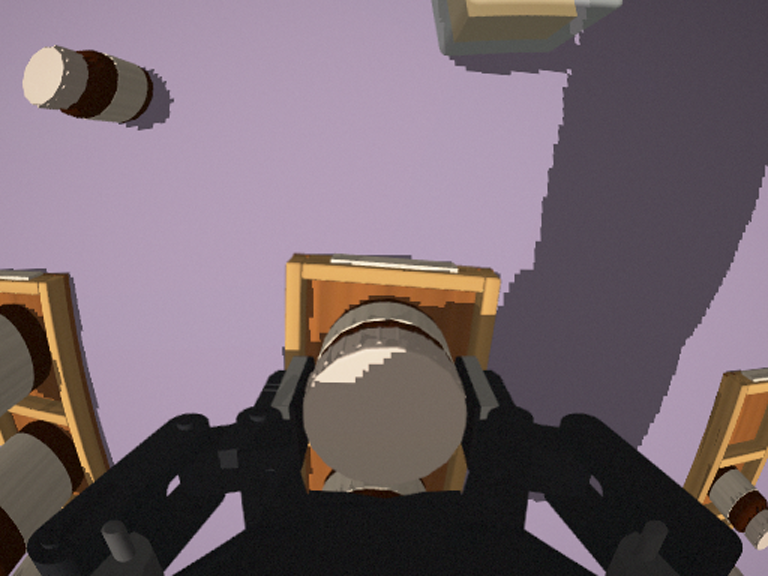

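View pics/ts_i.png

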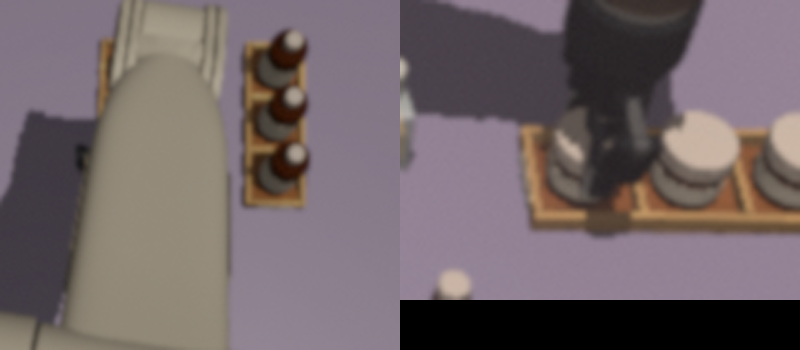

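Call:
{"name": "jog_arm", "arguments": {
  "jaw": [1, 1, 1, 1, 1, 1, 1, 1],
  "linear": [
    [0, 0, 0.001],
    [0, 0, 0.002],
    [0, 0, 0.003],
    [0, 0, 0.0035],
    [0, 0, 0.0035],
    [0, 0, 0.0035],
    [0, 0, 0.0035],
    [0, 0, 0.0035]
  ],
  "delta_rot": [
    [0, 0, 0],
    [0, 0, 0],
    [0, 0, 0],
    [0, 0, 0],
    [0, 0, 0],
    [0, 0, 0],
    [0, 0, 0],
    [0, 0, 0]
  ]
}}

```text
clock: 17.48
eef_pos: [0.5921, -0.1062, 0.0424]
tool_rot: [0.707, 0.707, 0.0, 0.0]
ft_force: [-0.3, 0.0, -1.1]
grip_width: 0.0483
```

Call:
{"name": "jog_arm", "arguments": {
  "jaw": [1, 1, 1, 0.35, 0.25, 0.15, 0.05, 0],
  "linear": [
    [0, 0, 0.0008],
    [0, 0, 0.0012],
    [0, 0, 0.0012],
    [0, 0, 0.001],
    [0, 0, 0.001],
    [0, 0, 0],
    [0, 0, 0],
    [0, 0, 0]
  ],
  "delta_rot": [
    [0, 0, 0],
    [0, 0, 0],
    [0, 0, 0],
    [0, 0, 0],
    [0, 0, 0],
    [0, 0, 0],
    [0, 0, 0],
    [0, 0, 0]
  ]
}}

```text
clock: 18.15
eef_pos: [0.5922, -0.1062, 0.0423]
tool_rot: [0.707, 0.707, 0.0, 0.0]
ft_force: [-0.3, 0.7, 0.1]
grip_width: 0.0855
```

```bash
python3 look.py w20
```

```text
18.15 [ 0.5922 -0.1062  0.0423] q [-0.177  0.596 -0.017  0.957  0.    -0.178] F [-0.27  0.69  0.05] w 0.0855
toolx [-0.  1. -0.] z [ 0. -0. -1.]
```

View pics/w20.png

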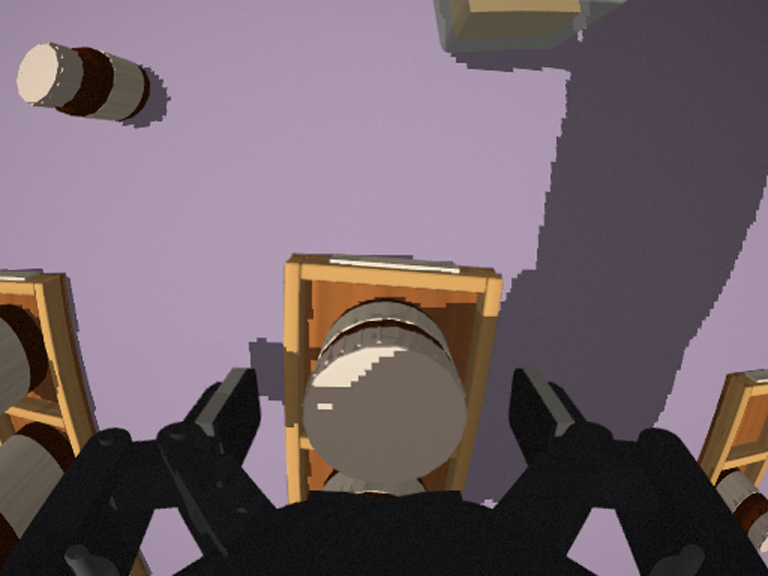

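Call:
{"name": "jog_arm", "arguments": {
  "jaw": [0, 0, 0, 0, 0, 0, 0, 0],
  "linear": [
    [0, 0, -0.035],
    [0, 0, -0.065],
    [-0.01, -0.01, -0.08],
    [-0.04, -0.04, -0.085],
    [-0.07, -0.07, -0.085],
    [-0.1, -0.1, -0.085],
    [-0.106, -0.11, -0.085],
    [-0.106, -0.11, -0.085]
  ],
  "delta_rot": [
    [0, 0, 0],
    [0, 0, 0],
    [0, 0, 0],
    [0, 0, 0],
    [0, 0, 0],
    [0, 0, 0],
    [0, 0, 0],
    [0, 0, 0]
  ]
}}

```text
clock: 18.87
eef_pos: [0.4791, -0.2141, 0.1274]
tool_rot: [0.709, 0.705, -0.001, -0.001]
ft_force: [-0.3, 0.4, -0.1]
grip_width: 0.0855
```

```bash
python3 look.py w21; python3 look2.py j 230 60 390 200 260 190 480 350
```

```text
18.8667 [ 0.4791 -0.2141  0.1274] q [-4.200e-01  3.740e-01 -1.380e-01  1.061e+00 -1.000e-03 -4.150e-01] F [-0.27  0.4  -0.14] w 0.0855
toolx [0.005 1.    0.   ] z [-0.002  0.    -1.   ]
```

View pics/w21.png

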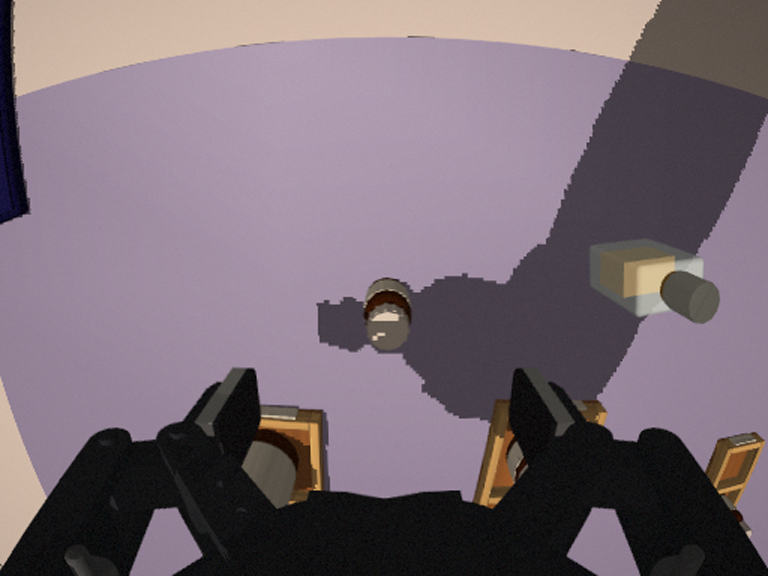

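View pics/ts_j.png

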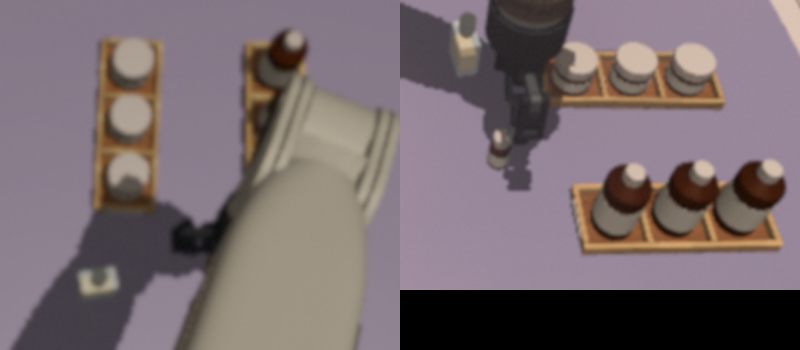

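Run:
```python
from wz import *
print(W('w21',(388,330),.058),W('w21',(388,278),.0)+[.0125,0,0])
```

```text
[[ 0.48029347 -0.21346945  0.058     ]] [[ 0.48211776 -0.21298027  0.        ]]
```

Call:
{"name": "jog_arm", "arguments": {
  "jaw": [0, 0, 0, 0, 0, 0, 0, 0],
  "linear": [
    [0, 0, 0.015],
    [0, 0, 0.035],
    [0, 0, 0.055],
    [0, 0, 0.072],
    [0, 0, 0.084],
    [0, 0, 0.089],
    [0, 0, 0.09],
    [0, 0, 0.09]
  ],
  "delta_rot": [
    [0, 0, 0],
    [0, 0, 0],
    [0, 0, 0],
    [0, 0, 0],
    [0, 0, 0],
    [0, 0, 0],
    [0, 0, 0],
    [0, 0, 0]
  ]
}}

```text
clock: 19.68
eef_pos: [0.4829, -0.2116, 0.0372]
tool_rot: [0.706, 0.708, 0.0, -0.0]
ft_force: [-0.1, 0.3, 0.7]
grip_width: 0.0853
```

```bash
python3 look.py w22
```

```text
19.6833 [ 0.4829 -0.2116  0.0372] q [-0.413  0.481 -0.241  0.848  0.    -0.415] F [-0.1   0.32  0.67] w 0.0853
toolx [-0.002  1.     0.   ] z [ 0.  0. -1.]
```

View pics/w22.png

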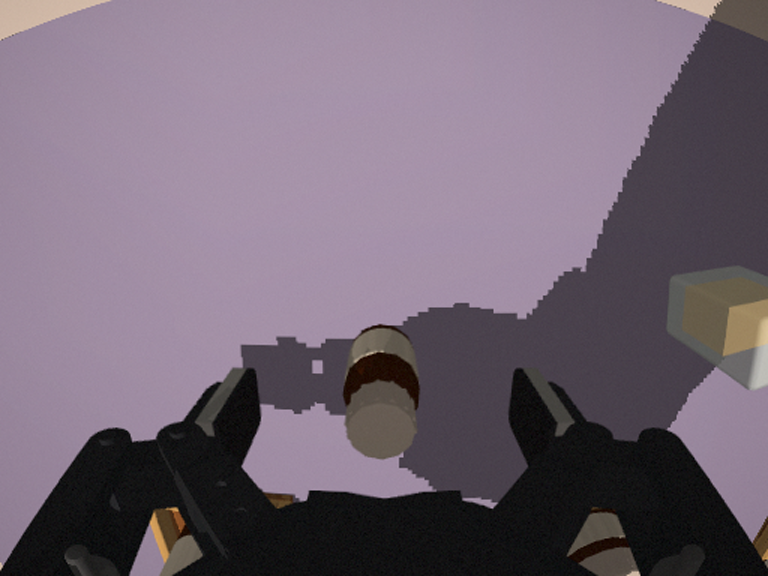

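Call:
{"name": "jog_arm", "arguments": {
  "jaw": [1, 1, 1, 1, 1, 1, 1, 1],
  "linear": [
    [-0.001, 0, 0],
    [-0.001, 0, 0],
    [-0.001, 0, 0],
    [-0.001, 0, 0],
    [-0.001, 0, 0],
    [-0.001, 0, 0],
    [-0.001, 0, 0],
    [-0.001, 0, 0]
  ],
  "delta_rot": [
    [0, 0, 0],
    [0, 0, 0],
    [0, 0, 0],
    [0, 0, 0],
    [0, 0, 0],
    [0, 0, 0],
    [0, 0, 0],
    [0, 0, 0]
  ]
}}

```text
clock: 20.4
eef_pos: [0.4824, -0.2134, 0.0379]
tool_rot: [0.707, 0.707, 0.0, 0.0]
ft_force: [-0.2, 0.1, 5.8]
grip_width: 0.0227
```

```bash
python3 look.py w23
```

```text
20.4 [ 0.4824 -0.2134  0.0379] q [-0.417  0.48  -0.241  0.849 -0.    -0.417] F [-0.16  0.11  5.76] w 0.0227
toolx [-0.  1. -0.] z [ 0.001 -0.    -1.   ]
```

View pics/w23.png

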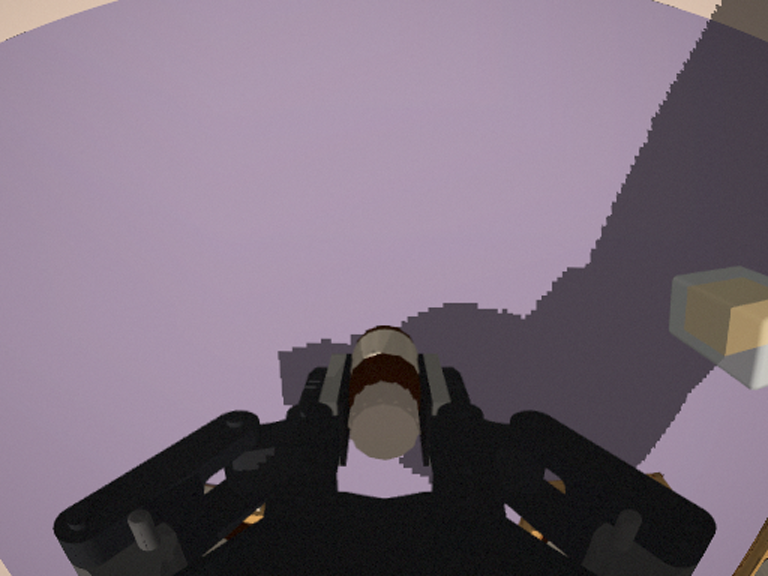

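Call:
{"name": "jog_arm", "arguments": {
  "jaw": [1, 1, 1, 1, 1, 1, 1, 1],
  "linear": [
    [0, 0, -0.01],
    [0, 0, -0.035],
    [0, 0, -0.065],
    [0, 0, -0.095],
    [0.02, 0.01, -0.105],
    [0.05, 0.025, -0.105],
    [0.08, 0.04, -0.105],
    [0.11, 0.055, -0.105]
  ],
  "delta_rot": [
    [0, 0, 0],
    [0, 0, 0],
    [0, 0, 0],
    [0, 0, 0],
    [0, 0, 0],
    [0, 0, 0],
    [0, 0, 0],
    [0, 0, 0]
  ]
}}

```text
clock: 21.12
eef_pos: [0.5375, -0.1024, 0.1432]
tool_rot: [0.707, 0.707, 0.0, 0.0]
ft_force: [0.2, -0.4, -0.5]
grip_width: 0.0225
```

Call:
{"name": "jog_arm", "arguments": {
  "jaw": [1, 1, 1, 1, 1, 1, 1, 1],
  "linear": [
    [0.03, 0.015, 0],
    [0.06, 0.03, 0],
    [0.09, 0.045, 0],
    [0.12, 0.06, 0],
    [0.15, 0.075, 0],
    [0.18, 0.09, 0],
    [0.195, 0.095, 0.01],
    [0.204, 0.098, 0.02]
  ],
  "delta_rot": [
    [0, 0, 0],
    [0, 0, 0],
    [0, 0, 0],
    [0, 0, 0],
    [0, 0, 0],
    [0, 0, 0],
    [0, 0, 0],
    [0, 0, 0]
  ]
}}

```text
clock: 21.78
eef_pos: [0.6358, 0.1033, 0.1221]
tool_rot: [0.706, 0.708, 0.001, 0.0]
ft_force: [-0.1, -0.5, -1.1]
grip_width: 0.0229
```

Call:
{"name": "jog_arm", "arguments": {
  "jaw": [1, 1, 1, 1, 1, 1, 1, 1],
  "linear": [
    [0, 0, 0.01],
    [0, 0, 0.02],
    [0, 0, 0.03],
    [0, 0, 0.035],
    [0, 0, 0.04],
    [0, 0, 0.04],
    [0, 0, 0.04],
    [0, 0, 0.04]
  ],
  "delta_rot": [
    [0, 0, 0],
    [0, 0, 0],
    [0, 0, 0],
    [0, 0, 0],
    [0, 0, 0],
    [0, 0, 0],
    [0, 0, 0],
    [0, 0, 0]
  ]
}}

```text
clock: 22.45
eef_pos: [0.6355, 0.1004, 0.083]
tool_rot: [0.707, 0.707, 0.001, 0.0]
ft_force: [0.5, 0.8, 0.1]
grip_width: 0.0224
```

```bash
python3 look.py w24; python3 look2.py k 180 60 320 200 280 110 420 220
```

```text
22.45 [0.6355 0.1004 0.083 ] q [ 0.157  0.628  0.161  1.103 -0.     0.157] F [0.49 0.8  0.09] w 0.0224
toolx [0. 1. 0.] z [ 0.001  0.    -1.   ]
```

View pics/w24.png

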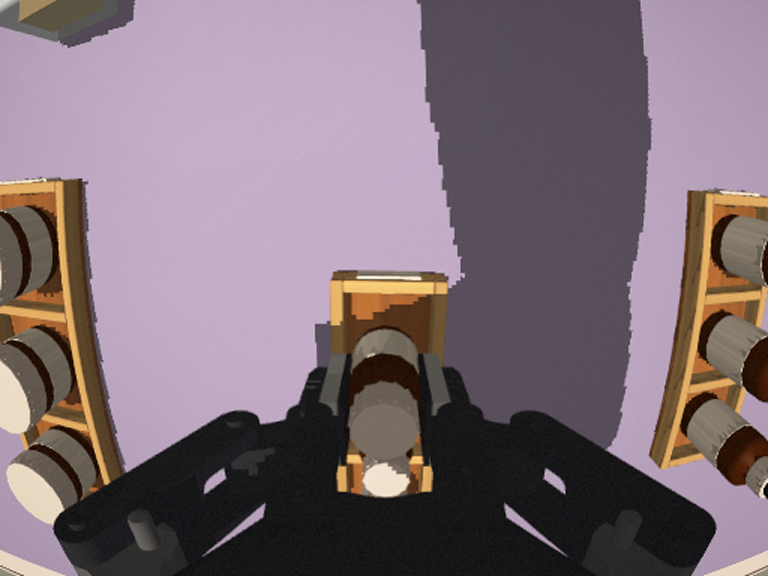

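View pics/ts_k.png

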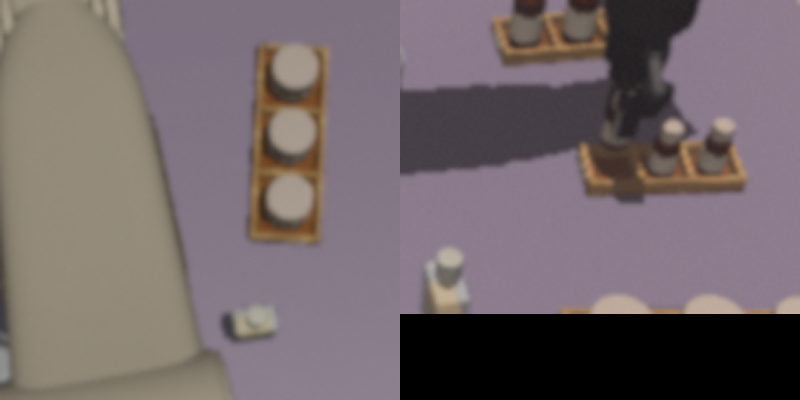

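Run:
```python
from wz import *
P=W('w24',[(337,287),(443,286)],.018);v=P[1]-P[0];n=np.array([v[1],-v[0]])/np.hypot(*v[:2]);print(P.round(4),'cell',P.mean(0)[:2]+n*.0235)
print('base c',W('w24',[(384,326)],.045).round(4)+[.0125,0,0])
print('far wall',W('w24',[(348,461),(425,461)],.018))
```

```text
[[0.6148 0.0783 0.018 ]
 [0.6144 0.1255 0.018 ]] cell [0.63809986 0.1021338 ]
base c [[0.6358 0.0992 0.045 ]]
far wall [[0.71000351 0.08016301 0.018     ]
 [0.71006063 0.12092341 0.018     ]]
```

Call:
{"name": "jog_arm", "arguments": {
  "jaw": [1, 1, 1, 1, 1, 1, 1, 1],
  "linear": [
    [0.0025, 0.002, 0.005],
    [0.0025, 0.002, 0.012],
    [0.0025, 0.002, 0.02],
    [0.0025, 0.002, 0.027],
    [0.0025, 0.002, 0.032],
    [0.0025, 0.002, 0.036],
    [0.0025, 0.002, 0.037],
    [0.0025, 0.002, 0.037]
  ],
  "delta_rot": [
    [0, 0, 0],
    [0, 0, 0],
    [0, 0, 0],
    [0, 0, 0],
    [0, 0, 0],
    [0, 0, 0],
    [0, 0, 0],
    [0, 0, 0]
  ]
}}

```text
clock: 23.27
eef_pos: [0.6366, 0.1032, 0.0446]
tool_rot: [0.707, 0.707, -0.0, -0.0]
ft_force: [0.8, -0.7, -0.0]
grip_width: 0.0228
```

```bash
python3 look.py w25; python3 look2.py l 180 60 320 200 310 130 420 200
```

```text
23.2667 [0.6366 0.1032 0.0446] q [ 0.161  0.669  0.127  1.03  -0.     0.161] F [ 0.8  -0.73 -0.03] w 0.0228
toolx [-0.  1. -0.] z [-0.001 -0.    -1.   ]
```

View pics/w25.png

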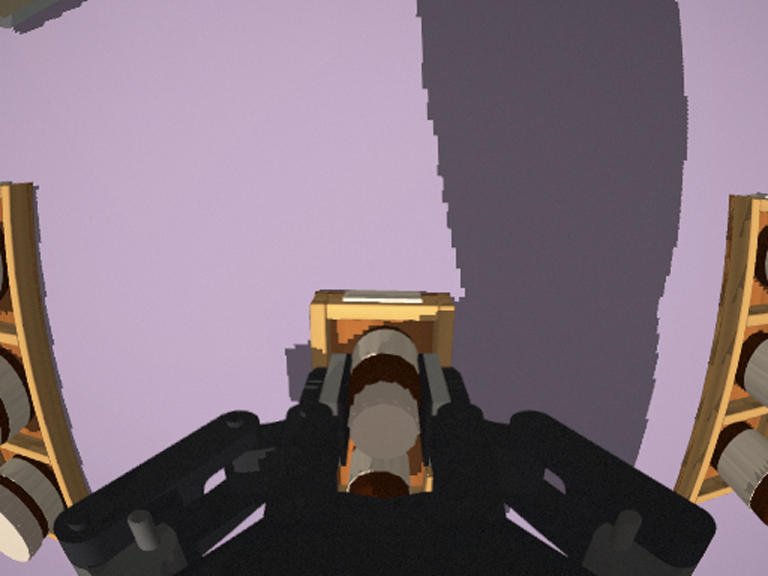

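View pics/ts_l.png

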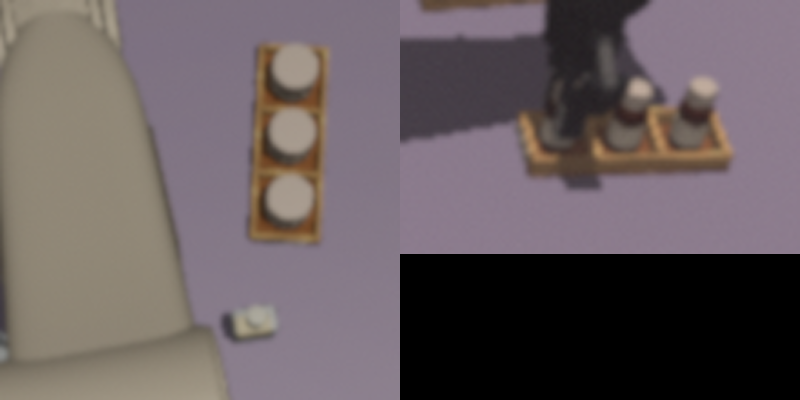

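Call:
{"name": "jog_arm", "arguments": {
  "jaw": [1, 1, 1, 1, 0.6, 0.45, 0.3, 0.15],
  "linear": [
    [0, 0, 0.001],
    [0, 0, 0.002],
    [0, 0, 0.0025],
    [0, 0, 0.0025],
    [0, 0, 0.0025],
    [0, 0, 0.002],
    [0, 0, 0.001],
    [0, 0, 0.0]
  ],
  "delta_rot": [
    [0, 0, 0],
    [0, 0, 0],
    [0, 0, 0],
    [0, 0, 0],
    [0, 0, 0],
    [0, 0, 0],
    [0, 0, 0],
    [0, 0, 0]
  ]
}}

```text
clock: 24.08
eef_pos: [0.637, 0.1033, 0.0454]
tool_rot: [0.707, 0.707, -0.0, -0.0]
ft_force: [-0.2, 0.2, 0.3]
grip_width: 0.0693
```

Call:
{"name": "jog_arm", "arguments": {
  "jaw": [0, 0, 0, 0, 0, 0, 0, 0],
  "linear": [
    [0, 0, 0],
    [0, 0, -0.01],
    [0, 0, -0.03],
    [0, 0, -0.06],
    [0, 0, -0.09],
    [0, 0, -0.12],
    [0, -0.02, -0.14],
    [0, -0.05, -0.15]
  ],
  "delta_rot": [
    [0, 0, 0],
    [0, 0, 0],
    [0, 0, 0],
    [0, 0, 0],
    [0, 0, 0],
    [0, 0, 0],
    [0, 0, 0],
    [0, 0, 0]
  ]
}}

```text
clock: 24.75
eef_pos: [0.5903, 0.1036, 0.1997]
tool_rot: [0.707, 0.707, 0.004, 0.003]
ft_force: [0.1, -0.6, 0.1]
grip_width: 0.0854
```

Call:
{"name": "jog_arm", "arguments": {
  "jaw": [0, 0, 0, 0, 0, 0, 0, 0],
  "linear": [
    [0, -0.03, -0.01],
    [0, -0.065, -0.02],
    [0, -0.1, -0.03],
    [0, -0.135, -0.04],
    [0, -0.17, -0.05],
    [0, -0.2, -0.06],
    [0, -0.22, -0.06],
    [0, -0.22, -0.06]
  ],
  "delta_rot": [
    [0, 0, 0],
    [0, 0, 0],
    [0, 0, 0],
    [0, 0, 0],
    [0, 0, 0],
    [0, 0, 0],
    [0, 0, 0],
    [0, 0, 0]
  ]
}}

```text
clock: 25.42
eef_pos: [0.3636, 0.103, 0.257]
tool_rot: [0.707, 0.708, 0.001, 0.0]
ft_force: [-0.2, -0.6, -0.8]
grip_width: 0.0854
```

```bash
python3 look.py w26; python3 look2.py m 120 60 380 200 250 70 480 360
```

```text
25.4167 [0.3636 0.103  0.257 ] q [ 0.276 -0.008 -0.258  1.32   0.     0.274] F [-0.23 -0.61 -0.79] w 0.0854
toolx [-0.002  1.     0.001] z [ 0.001  0.001 -1.   ]
```

View pics/w26.png

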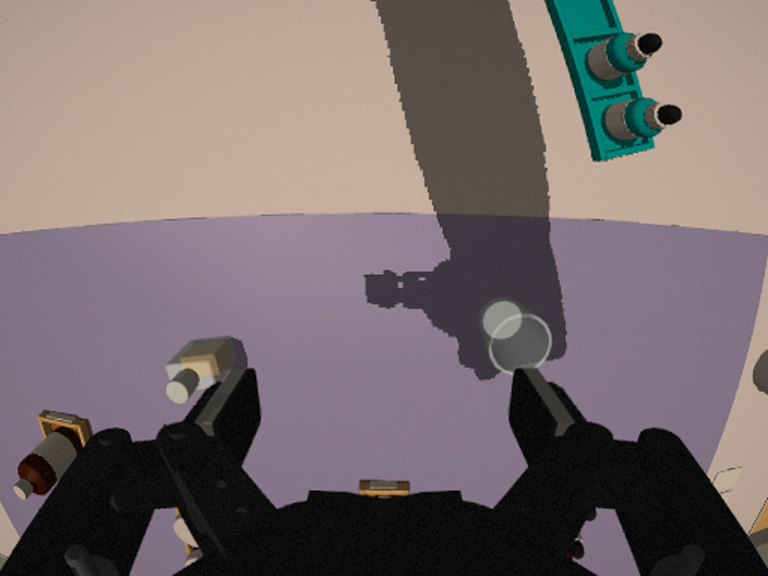

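View pics/ts_m.png

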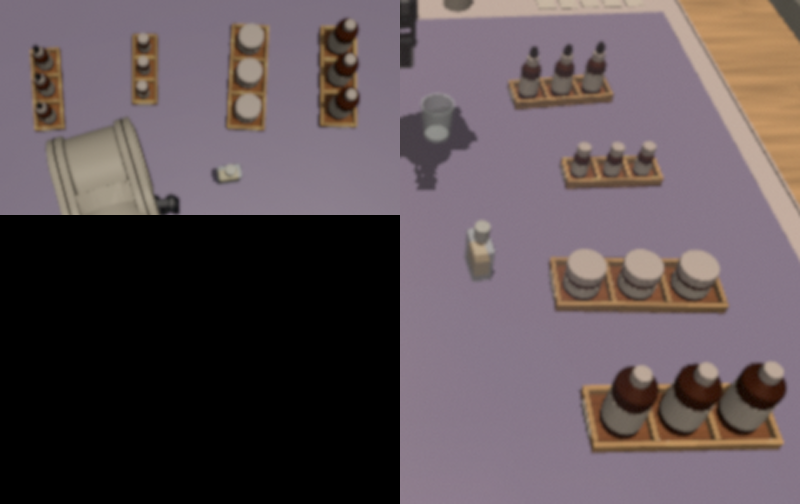

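Run:
```python
import cv2,numpy as np
t=cv2.imread('top_m.png'); a=cv2.resize(t[65:150,130:230],None,fx=4,fy=4,interpolation=cv2.INTER_CUBIC); b=cv2.resize(t[65:150,262:362],None,fx=4,fy=4,interpolation=cv2.INTER_CUBIC)
cv2.imwrite('pics/fin.png',np.hstack([a,b]))
```

```text
(no output)
```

View pics/fin.png

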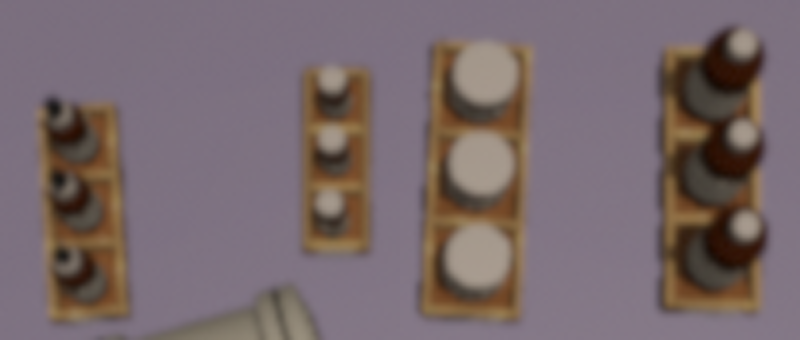

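Run:
```python
from h import *
print(bot.get_obs()['clock']); print(bot.job_done())
```

```text
25.5667
the job is handed in; nothing more can be done
None
```

All four containers are back in the empty cells of their own trays, and I handed the job in at about 25.6 s of the 104 s allowed. I found them and the cells in the camera images. I moved them in the order dropper bottle, big bottle, jar, vial, lowering each to within about 1–2 mm of the floor before opening the jaws.

- **Placement:** the last top and side pictures show each container upright in its cell. Judged by cap positions against the fixed ones in the same tray, each is within about 4 mm of its cell centre; the limit is 12 mm.
- **Bystanders:** the flacon and the beaker look unmoved, but I judged that by eye in the pictures and did not measure it.
- **Forces:** wrist readings stayed at about 6 N or less whenever I checked. After the last release the arm was raised and drawn back, touching nothing.
- **Disagreements:** positions from the wrist camera read up to 5 mm nearer in x than those from the top and side cameras, and the two fixed cameras differed by up to about 6 mm in y for the trays. I set each container down by its position relative to the cell in the wrist picture, where that offset largely cancels. No check failed.

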